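# Turn the recipe card and weigh it down

## Robot

A 6-joint arm with a two-finger parallel gripper is mounted at the origin on the work surface. World frame = base frame: x ahead of the robot, y to its left, z up, the work surface at z = 0. Lengths are in mm, angles in rad, forces in N, time in s.
With the tool pointing down it reaches from about 300 to 775 mm from the base axis. Payload 14.6 kg.
Tool frame: the origin (TCP) lies midway between the tips of the shut fingers; the grasp point (between the pads) lies 19 mm behind it; x points along the fingers, z is the direction in which the jaws open and shut, and the axes are right-handed (so a half turn about x gives the same grasp; the last joint's range is limited). The gripper opens to 94 mm and grips with 3 to 60 N. Pads are 16 mm wide; open, the fingers measure 119 mm over their backs; the gripper's body (75 mm by 177 mm) begins 78 mm behind the grasp point.
Start: joints at [1.239, 0.3, 1.521, -0, 1.321, -0.067], TCP at [143.942, 530.82, 205.446] pointing down, gripper open.
Joint ranges: [-3.03, 3.03], [-0.79, 2.21], [0.23, 2.52], [-1.04, 4.18], [0, 3.07], [-2.55, 2.55]. Speed limits (rad/s): [2.22, 2.22, 2.57, 3.14, 3.14, 3.14].

## Interface

Orientations are given as [roll, pitch, yaw] about the fixed x, y, z axes, in that order (R = Rz(yaw) Ry(pitch) Rx(roll)).
In Python, from cell import * gives the robot as it stands.
- The arm moves only by the tool play_rows, never from a script. Its argument "motion" is one flat list of numbers, 7 for each row, row after row: the turn, a rotation vector about the tool's x, y, z in rad, then the shift along the tool's x, y, z in m, then the closure, from -1 (fully open) to 1 (shut), so that 0 is half open. In form: [rx, ry, rz, x, y, z, fingers, rx, ry, rz, x, y, z, fingers, ...]. A call has 1 to 20 rows; each row shifts and turns the pose as measured when the row begins, along the tool's axes as they then stand; what a row does not reach is not made up. A row lasts 1/10 s, in which the tool goes at most 50 mm and 8.59 degrees, less where a joint would pass 70% of its speed; a pose out of reach is approached as far as the arm can. A call with a gripper value outside its range is refused whole. The fingers move at their own pace and stop on an object; "newtons" is the grip in N (left out, the last holds). Time passes only in rows, so rows that do not move let the fingers close. It gives the time, the measured TCP pose, the force and the opening at its end, in the units of the state.
- read_state(): the state, without advancing time (a new reading comes with each control period).
- camera(name): name is "scene" or "top" or "wrist"; returns (picture, depth): 420x560x3 uint8, blue, green, red; 420x560 float32, mm along the optical axis (not along the pixel's ray), 0 where there is no reading.
- camera_params(name): a dict with "fx", "fy", "cx", "cy" (pixels), "T" (4x4, takes a point from camera to world coordinates). Camera axes: x right, y down, z forward; pixel columns grow to the right and rows downward; lengths in mm; the calibration is good to about 2 mm. The wrist camera is an equidistant fisheye: a pixel r from the principal point sees the ray r / f radians off the axis. A picture is of the moment at which its call begins: read the wrist's pose just before it. camera_params takes no time and is no camera call; for the wrist camera it gives the pose at the moment of the call.
- sign_off(): hands the job in, once; it reports no verdict.
Trained networks look in the newest picture that a camera, given by its name, has taken for a name from the list of things; names that differ only in an ending like _2 or _b are one class to them, and where a whole thing is asked for, a point or a joint stands for the part that bears it (a point fixed in the world has none). Each returns a list of dicts, best first, with "conf" (0 to 1); they miss things now and then, are a little off and sometimes report something else, mostly with a low value. They report only what shows in the picture. A call takes as long as a camera call. They do not tell look-alikes from the thing itself.
- masks_of(camera, name): "region" (420x560 bool, what is visible of it).
- place_of(camera, name): "at" ([x, y, z] in mm, in the coordinates of the camera as it stood for that picture, good to about 4 mm: a listed point, or the origin of a listed thing).
The state is a dict: "clock": time; "joints": joint angles; "qd": joint speeds; "effort": joint torques, N m; "eef_pos": TCP position; "eef_rot": TCP orientation; "wrist_force": force on the tool from outside, world axes, zero at the start; "moment": the same for the moment, N m; "finger_gap": finger opening in mm.
Only numpy, scipy, OpenCV 4.12 (cv2) and the standard library are available. Lean on these libraries where they do the work, as an engineer would, in place of code of your own. Each camera call takes 0.05 s, during which the arm holds its last target.

## Task

Turn the green-tabbed top card of the recipe binder across the rings, from the right half to the left half as seen from the robot, so that its other face lies flat and showing; leave the yellow-tabbed card under it lying where it is. Then take the steel page weight off its hook and set it down gently, handle up, on the middle of the turned card. Do not disturb the other things on the counter.

Things in the scene. Friction and masses are not known exactly. Their poses are not given: they have to be found in the camera images.
- binder: Open three-ring recipe binder, blue cover 180 (x) by 306 (y) by 6 mm, fixed. Origin: centre of its underside, on the counter. Its x axis runs along the spine, away from the robot at yaw 0; +y is the left half. White-grey page stacks, 160 mm along x, tops about 50 mm up, fill y = 26 to 142 mm either side of the spine; beyond them only the flat cover. Rings rise to 72 mm.
- binder_axis (a point): Point in the middle of the rings' axis, 50 mm above the counter; the axis is the binder's x axis direction. The cards turn about this axis.
- card (a joint): Angle (rad) of the green-tabbed stiff top card: 0 = flat on the right half (-y of the binder), pi/2 = upright, pi = flat on the left half. 75 g, turns easily, lightly damped, falls slowly to either side by itself. 3 mm thick, 160 mm along the spine, reaching from 14 to 142 mm from the axis.
- card_tab (a point): Outer end of the card's green tab, mid-thickness, 172 mm from the axis, 50 mm above the counter when flat. The tab is 40 mm wide along the spine (centred 50 mm to the binder's -x side of its middle), 3 mm thick, and juts out 30 mm past the page stack with free space below it.
- under (a joint): Turning angle (rad) of the yellow-tabbed card directly under the top card, same size and axis, 4 mm lower; its tab is centred 50 mm to the binder's +x side. 0 = flat on the right half, where it is to stay.
- left_middle (a point): Middle of the place where the turned card lies: point on the binder's left half, 80 mm from the spine, at the height of the turned card's upper face (51.5 mm above the counter).
- weight: Steel page weight, 0.2 to 0.4 kg, hanging on the hook: square foot 70 x 70 x 10 mm with an upright arch handle, 89 mm high in all. Origin: centre of the foot's underside. Its two flat legs are 50 mm apart over their outer faces (along y), 12 mm wide in x; the round top bar (8 mm thick, along y, centre 85 mm up) rests on the hook wire, which passes between the legs along x.
- weight_bar (a point): Middle of the arch's top bar.
- board: Small upright peg board at the left, fixed, 160 mm wide (y), 248 mm high, facing roughly to the right. Origin: centre of the foot of its front face, which faces its -x axis. Its large hook, of 7 mm wire, runs out from the middle to 100 mm from the face; its hollow, where the weight hangs, lies 70 to 86 mm out, wire centre 165 mm above the counter.
- hook_tip (a point): Top of the hook's upturned tip, 188.5 mm above the counter, 100 mm out from the board: 20 mm above the bottom of the hanging bar. The bar must be lifted over this tip before it is drawn away along the board's -x.
- butter: White ceramic butter dish, 90 x 170 mm, 78 mm high. Bystander. Origin: centre of its underside.
- keeper: Round green plastic tortilla keeper with a latch, 195 mm across, 71 mm high. Bystander. Origin: centre of its underside.
- tongs: Steel tongs with black tips lying flat, 260 mm long, along its x axis. Bystander.
- turner: Black turner lying flat along its x axis. Bystander.
- oil: Amber oil bottle, 56 mm across, 180 mm high. Bystander. Origin: centre of its underside.
- salt: Salt jar, 60 mm across, 80 mm high. Bystander. Origin: centre of its underside.
There are look-alikes about, which are no part of the job. What is shaped like the weight but pink is not meant.

How it is judged (in metres and radians):
On the way, in this order (a step that is already met when the one before it is completed fails the run):
1. the green-tabbed card is turned flat onto the left half (value of joint card above 3 rad), for 0.2 s.
2. the weight is off the hook (distance between weight_bar and hook_tip above 0.07 m), for 0.1 s.
At the end, for the whole second after the job is handed in: The green-tabbed card lies turned on the left half (within 0.14 rad of flat), the yellow-tabbed card lies on the right half, and the page weight stands still and upright (within 0.1 rad) on the turned card, its foot's centre within 30 mm of the middle (value of joint card above 3 rad and value of joint under below 0.15 rad and horizontal distance between weight and left_middle below 0.03 m and z of weight in the frame of left_middle between -0.006 and 0.006 m and angle between weight's own z axis and vertical below 0.1 rad and linear speed of weight below 0.02 m/s); the robot touches nothing.
It fails at once if the yellow-tabbed card is lifted (more than 0.4 rad) (value of joint under above 0.4 rad).
It fails at once if the weight is dropped or banged down on the card (over 0.3 m/s within 20 mm above the card, or pressed with over 60 N) ((distance between weight and left_middle below 0.045 m and z of weight in the frame of left_middle below 0.02 m and linear speed of weight above 0.3 m/s) or contact force between weight and binder above 60 N).
It fails at once if a bystander is moved more than 30 mm (distance of any of butter, keeper, tongs, turner, oil, salt from where it was at the start of the episode above 0.03 m).
It also fails if it takes over 62 s, if anything falls off the work surface, if the arm or the gripper's body presses on something with over 40 N, if the wrist force passes 120 N, or if a joint passes its speed limit or range.

## Working session

There is one attempt and no reset: what is moved stays moved. The work goes in short steps, Python scripts to look and compute and a tool call to move; the robot and the scene stay as the last step left them, time stands still between calls to the robot, and variables do not carry over. Pictures are saved under pics/ and viewed, and the job is handed in when it is done.

Besides the shell and the picture viewer there is one more tool, called after ">>>" as name(argument=value, ...) on one line, values as JSON. play_rows: Moves the arm, as the interface text tells. Its arguments: {"type":"object","properties":{"motion":{"type":"array","items":{"type":"number"}},"newtons":{"type":"number"}},"required":["motion"]}

```bash
ls; mkdir -p pics; cat > h.py <<'E'
from cell import *
import numpy as np, cv2
from scipy.spatial.transform import Rotation as R
def shot(cam,fn):
    P=camera_params(cam); im,d=camera(cam); cv2.imwrite('pics/'+fn,im); return im,d,P
def toworld(P,p): return (P['T']@np.r_[p,1])[:3]
def px(P,d,u,v):
    z=d[v,u]; return toworld(P,[(u-P['cx'])/P['fx']*z,(v-P['cy'])/P['fy']*z,z])
E
python3 - <<'E'
from h import *
s=read_state(); print(s)
for c in ['scene','top']:
    im,d,P=shot(c,c+'1.png'); print(c,P)
    for n in ['binder','binder_axis','card_tab','left_middle','weight','weight_bar','board','hook_tip']:
        r=place_of(c,n); print(n,[(round(q['conf'],2),np.round(toworld(P,q['at'])).tolist()) for q in r])
print(read_state()['clock'])
E
```

```text
pics
{'clock': 0.0, 'joints': array([ 1.23941985e+00,  3.00478104e-01,  1.52157629e+00,  1.50112171e-05,
        1.32071857e+00, -6.66048553e-02]), 'qd': array([-0.00274223,  0.00076142, -0.00061351, -0.0007712 ,  0.00149833,
       -0.00180814]), 'effort': array([ 2.98172645e-04, -5.31803012e+01, -3.52734768e+01,  7.08395010e-02,
        2.43634649e-02, -7.12231008e-05]), 'eef_pos': array([143.84372756, 530.58121671, 204.88452401]), 'eef_rot': array([ 3.06266973,  1.56961593, -1.91449459]), 'wrist_force': array([0.51667372, 0.18645527, 0.18234288]), 'moment': array([ 0.03823313, -0.00446221,  0.00106811]), 'finger_gap': 93.85755544424586}
scene {'fx': 545.0334738121708, 'fy': 545.0334738121708, 'cx': 287.0507308508735, 'cy': 210.56893315613672, 'T': array([[ 6.92056836e-01,  6.16659909e-01, -3.75217127e-01,
         1.21823725e+03],
       [ 7.21770763e-01, -5.98509188e-01,  3.47611447e-01,
        -7.08095320e+02],
       [-1.02128547e-02, -5.11387630e-01, -8.59289468e-01,
         1.65836190e+03],
       [ 0.00000000e+00,  0.00000000e+00,  0.00000000e+00,
         1.00000000e+00]]
[... 767 characters left out ...]
      -5.60013359e+01],
       [ 1.84444170e-02, -1.58206669e-01, -9.87233738e-01,
         1.30503467e+03],
       [ 0.00000000e+00,  0.00000000e+00,  0.00000000e+00,
         1.00000000e+00]])}
binder [(0.87, [498.0, -75.0, -3.0])]
binder_axis [(0.69, [499.0, -76.0, 47.0])]
card_tab [(0.73, [410.0, -233.0, 52.0])]
left_middle [(0.95, [516.0, -2.0, 51.0]), (0.21, [334.0, 454.0, 2.0])]
weight [(0.95, [763.0, 252.0, -2.0]), (0.88, [639.0, 282.0, 86.0]), (0.18, [323.0, -216.0, -1.0])]
weight_bar [(0.97, [767.0, 251.0, 83.0]), (0.83, [639.0, 280.0, 169.0]), (0.74, [737.0, 88.0, 2.0])]
board [(0.94, [634.0, 359.0, -2.0]), (0.65, [733.0, -140.0, 1.0])]
hook_tip [(0.61, [638.0, 259.0, 187.0])]
0.9
```

View pics/scene1.png

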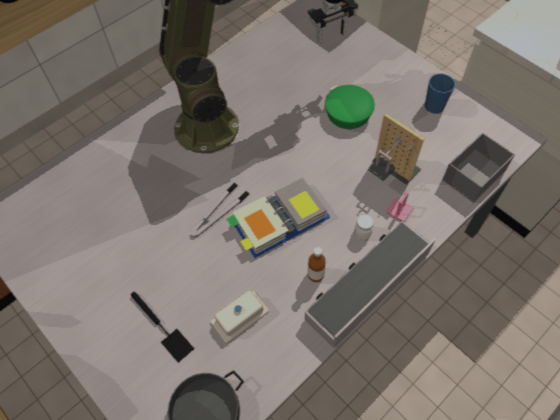

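View pics/top1.png

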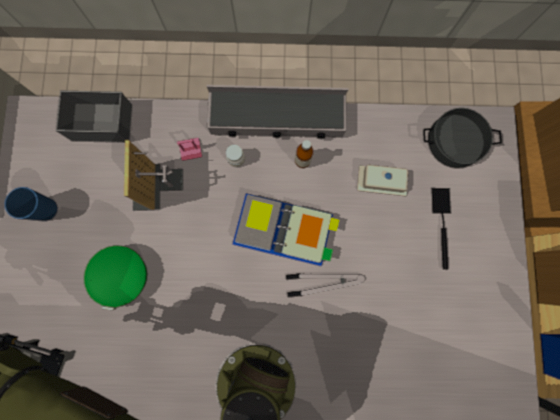

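```bash
cat >> h.py <<'E'
B0=np.array([498.,-76.,0]); BY=-0.235
Rb=R.from_euler('z',BY).as_matrix()
def b2w(p): return B0+Rb@np.array(p,float)
def toolR(xdir,zdir):
    x=np.array(xdir,float);x/=np.linalg.norm(x);z=np.array(zdir,float);z-=x*(z@x);z/=np.linalg.norm(z)
    return np.c_[x,np.cross(z,x),z]
def cur():
    s=read_state(); return np.array(s['eef_pos']),R.from_euler('xyz',s['eef_rot']).as_matrix(),s
def plan(wps,g,dp=None,dr=None,start=None):
    """wps: list of (pos,Rmat,nrows)"""
    p,M,s=cur() if start is None else start; out=[]
    for q,N,n in wps:
        q=np.array(q,float); rv=R.from_matrix(M.T@N).as_rotvec(); p0=p.copy();M0=M.copy()
        for i in range(n):
            Mi=M0@R.from_rotvec(rv*i/n).as_matrix()
            sh=Mi.T@((q-p0)/n)/1000
            out.append(np.r_[rv/n,sh,g])
        p,M=q,N
    for o in out: print(','.join('%g'%(round(v,3)+0) for v in o)+',')
    print(len(out),'rows', 'maxrot',max(np.linalg.norm(o[:3]) for o in out),'maxsh',max(np.linalg.norm(o[3:6]) for o in out))
E
python3 - <<'E'
from h import *
p,M,s=cur(); print(M.round(3))
for n in ['butter','keeper','tongs','turner','oil','salt']:
    r=place_of('top',n); P=camera_params('top'); print(n,[(round(q['conf'],2),np.round(toworld(P,q['at'])).tolist()) for q in r])
E
```

```text
[[ 0.    -0.965  0.262]
 [-0.     0.262  0.965]
 [-1.    -0.     0.   ]]
butter [(0.9, [671.0, -415.0, -3.0])]
keeper [(0.63, [335.0, 453.0, -3.0])]
tongs [(0.91, [322.0, -213.0, 0.0])]
turner [(0.69, [511.0, -617.0, 0.0])]
oil [(0.89, [735.0, -143.0, -2.0]), (0.34, [638.0, 286.0, 86.0])]
salt [(0.88, [738.0, 88.0, -2.0])]
```

```bash
python3 - <<'E'
from h import *
p,M,s=cur()
plan([([330,150,300],M,10),([340,-200,300],M,9)],1)
E
```

```text
0,0,0,-0.009,-0.028,-0.032,1,
0,0,0,-0.009,-0.028,-0.032,1,
0,0,0,-0.009,-0.028,-0.032,1,
0,0,0,-0.009,-0.028,-0.032,1,
0,0,0,-0.009,-0.028,-0.032,1,
0,0,0,-0.009,-0.028,-0.032,1,
0,0,0,-0.009,-0.028,-0.032,1,
0,0,0,-0.009,-0.028,-0.032,1,
0,0,0,-0.009,-0.028,-0.032,1,
0,0,0,-0.009,-0.028,-0.032,1,
0,0,0,0,-0.011,-0.037,1,
0,0,0,0,-0.011,-0.037,1,
0,0,0,0,-0.011,-0.037,1,
0,0,0,0,-0.011,-0.037,1,
0,0,0,0,-0.011,-0.037,1,
0,0,0,0,-0.011,-0.037,1,
0,0,0,0,-0.011,-0.037,1,
0,0,0,0,-0.011,-0.037,1,
0,0,0,0,-0.011,-0.037,1,
19 rows maxrot 0.0 maxsh 0.04342585267309248
```

>>> play_rows(motion=[0, 0, 0, -0.009, -0.028, -0.032, 1, 0, 0, 0, -0.009, -0.028, -0.032, 1, 0, 0, 0, -0.009, -0.028, -0.032, 1, 0, 0, 0, -0.009, -0.028, -0.032, 1, 0, 0, 0, -0.009, -0.028, -0.032, 1, 0, 0, 0, -0.009, -0.028, -0.032, 1, 0, 0, 0, -0.009, -0.028, -0.032, 1, 0, 0, 0, -0.009, -0.028, -0.032, 1, 0, 0, 0, -0.009, -0.028, -0.032, 1, 0, 0, 0, -0.009, -0.028, -0.032, 1, 0, 0, 0, 0, -0.011, -0.037, 1, 0, 0, 0, 0, -0.011, -0.037, 1, 0, 0, 0, 0, -0.011, -0.037, 1, 0, 0, 0, 0, -0.011, -0.037, 1, 0, 0, 0, 0, -0.011, -0.037, 1, 0, 0, 0, 0, -0.011, -0.037, 1, 0, 0, 0, 0, -0.011, -0.037, 1, 0, 0, 0, 0, -0.011, -0.037, 1, 0, 0, 0, 0, -0.011, -0.037, 1], newtons=30)

```text
clock: 3.1
eef_pos: [343.1, -225.2, 301.7]
eef_rot: [-1.628, 1.56, -0.316]
wrist_force: [1.0, 0.7, -0.1]
finger_gap: 0.8
```

```bash
python3 - <<'E'
from h import *
p,M,s=cur(); print(s['joints'].round(3), M.round(3))
t=np.radians(45)
d=Rb@[np.cos(t),0,-np.sin(t)]; N=toolR(d,Rb@[0,1,0])
print(np.degrees(np.linalg.norm(R.from_matrix(M.T@N).as_rotvec())))
plan([(b2w([-105,-160,150]),N,8)],1)
E
```

```text
[-0.673 -0.089  1.728  0.004  1.492 -1.985] [[ 0.01  -0.967  0.256]
 [-0.003  0.256  0.967]
 [-1.    -0.011 -0.001]]
44.41182339164011
-0.003,-0.001,-0.097,0.019,-0.001,0.003,1,
-0.003,-0.001,-0.097,0.019,0.001,0.003,1,
-0.003,-0.001,-0.097,0.019,0.003,0.003,1,
-0.003,-0.001,-0.097,0.019,0.004,0.003,1,
-0.003,-0.001,-0.097,0.018,0.006,0.003,1,
-0.003,-0.001,-0.097,0.017,0.008,0.003,1,
-0.003,-0.001,-0.097,0.016,0.009,0.003,1,
-0.003,-0.001,-0.097,0.016,0.011,0.003,1,
8 rows maxrot 0.09689156812479438 maxsh 0.01919738726497514
```

>>> play_rows(motion=[0, 0, -0.1, 0.019, -0.001, 0.003, 1, 0, 0, -0.1, 0.019, 0.001, 0.003, 1, 0, 0, -0.1, 0.019, 0.003, 0.003, 1, 0, 0, -0.1, 0.019, 0.004, 0.003, 1, 0, 0, -0.1, 0.018, 0.006, 0.003, 1, 0, 0, -0.1, 0.017, 0.008, 0.003, 1, 0, 0, -0.1, 0.016, 0.009, 0.003, 1, 0, 0, -0.1, 0.016, 0.011, 0.003, 1])

```text
clock: 3.9
eef_pos: [376.4, -182.7, 174.0]
eef_rot: [-1.6, 0.775, -0.346]
wrist_force: [1.7, -0.1, 0.9]
finger_gap: 0.6
```

```bash
python3 - <<'E'
from h import *
p,M,s=cur(); print(s['joints'].round(3), M.round(3), (Rb.T@(p-B0)).round(1))
shot('scene','scene2.png')
E
```

```text
[-0.704 -0.348  2.436  0.733  0.384 -2.553] [[ 0.672 -0.668  0.319]
 [-0.242  0.209  0.948]
 [-0.7   -0.714 -0.021]] [ -93.4 -132.   174. ]
```

View pics/scene2.png

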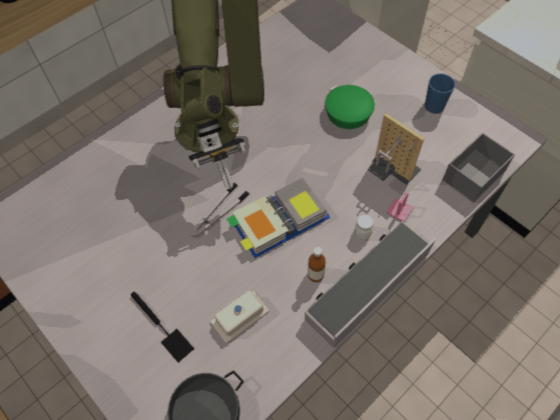

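```bash
cat > kin.py <<'E'
from h import *
from scipy.optimize import least_squares
D=[([1.239,.3005,1.5216,0,1.3207,-.0666],[143.84,530.58,204.88],[3.0627,1.5696,-1.9145])]
import json,os
def rz(a): return R.from_euler('z',a)
def ry(a): return R.from_euler('y',a)
def fk(q,x):
    a1,d1,L2,a3,L3,Lt=x
    A=rz(q[0]); p=A.apply([a1,0,d1]); A=A*ry(q[1]); p=p+A.apply([0,0,L2]); A=A*ry(q[2]); p=p+A.apply([a3,0,L3])
    A=A*rz(q[3])*ry(q[4])*rz(q[5]); p=p+A.apply([0,0,Lt]); return p,A
E
python3 - <<'E'
from kin import *
S=D+[([-.673,-.089,1.728,.004,1.492,-1.985],[343.1,-225.2,301.7],[-1.628,1.56,-.316]),([-.704,-.348,2.436,.733,.384,-2.553],[376.4,-182.7,174.0],[-1.6,.775,-.346])]
f=lambda x: np.concatenate([fk(q,x)[0]-p for q,p,e in S])
r=least_squares(f,[0,300,350,0,350,200]); print(r.x.round(1),r.fun.round(1))
for q,p,e in S:
    print((fk(q,r.x)[1].as_matrix().T@R.from_euler('xyz',e).as_matrix()).round(2))
E
```

```text
[-98.8 395.3 487.4 146.7 557.4 387.5] [ 34.8 -12.1 -12.2 -23.  -28.    7.2  -4.1  -6.    5. ]
[[-0.  0. -1.]
 [ 0.  1.  0.]
 [ 1. -0. -0.]]
[[ 0.  0. -1.]
 [ 0.  1.  0.]
 [ 1. -0.  0.]]
[[ 0. -0. -1.]
 [-0.  1. -0.]
 [ 1.  0.  0.]]
```

```bash
cat > kin.py <<'E'
from h import *
from scipy.optimize import least_squares
import json,os
def rz(a): return R.from_euler('z',a)
def ry(a): return R.from_euler('y',a)
def fk(q,x):
    a1,d1,L2,a3,L3,Lt,b=x
    A=rz(q[0]); p=A.apply([a1,b,d1]); A=A*ry(q[1]); p=p+A.apply([0,0,L2]); A=A*ry(q[2]); p=p+A.apply([a3,0,L3])
    A=A*rz(q[3])*ry(q[4])*rz(q[5]); p=p+A.apply([0,0,Lt]); return p,A
S=[([1.2394,.3005,1.5216,0,1.3207,-.0666],[143.84,530.58,204.88]),([-.673,-.089,1.728,.004,1.492,-1.985],[343.1,-225.2,301.7]),([-.704,-.348,2.436,.733,.384,-2.553],[376.4,-182.7,174.0])]
if os.path.exists('S.json'): S+=json.load(open('S.json'))
def add():
    s=read_state(); L=json.load(open('S.json')) if os.path.exists('S.json') else []
    L.append((list(s['joints']),list(s['eef_pos']))); json.dump(L,open('S.json','w'))
def fit():
    f=lambda x: np.concatenate([fk(q,x)[0]-p for q,p in S])
    return least_squares(lambda x:np.r_[f(x),.001*(x-[0,350,400,0,400,250,37])],[0,350,400,0,400,250,37])
LO=np.array([-3.03,-.79,.23,-1.04,0,-2.55]);HI=np.array([3.03,2.21,2.52,4.18,3.07,2.55])
TT=np.array([[0,0,-1],[0,1,0],[1,0,0]])
def ik(p,N,x,q0s=None):
    best=None; rng=np.random.default_rng(0)
    for k in range(30):
        q0=rng.uniform(LO,HI) 
        if q0s is not None and k<1: q0=np.clip(q0s,LO+.01,HI-.01)
        def g(q):
            pp,A=fk(q,x); return np.r_[(pp-p)/100,R.from_matrix((A.as_matrix()@TT).T@N).as_rotvec()]
        r=least_squares(g,q0,bounds=(LO+.03,HI-.03))
        if best is None or r.cost<best.cost: best=r
        if best.cost<1e-6: break
    return best.cost,best.x
E
python3 - <<'E'
from kin import *
r=fit(); print(r.x.round(1),r.fun.round(1))
E
```

```text
[  1.3 220.1 424.2  40.2 445.9 270.5  36.6] [-0.   0.   0.1 -0.  -0.1 -0.1  0.   0.  -0.   0.  -0.1  0.   0.   0.
  0.  -0. ]
```

```bash
cat > s.py <<'E'
from kin import *
x=fit().x
def pts(sx): 
    L=[]
    for th in [0,45,90,115]:
        a=np.radians(th); c=160*np.array([-np.cos(a),np.sin(a)])-14*np.array([np.sin(a),np.cos(a)])
        L.append(b2w([sx,c[0],50+c[1]]))
    return L
for t in [25,40,50,60]:
  for yaw in [-60,-30,0,30,60,90]:
    for roll in [0,90]:
      tt,yy=np.radians(t),np.radians(yaw)
      d=Rb@[np.cos(tt)*np.cos(yy),np.cos(tt)*np.sin(yy),-np.sin(tt)]
      h=np.cross([0,0,1],d)
      N=toolR(d,h if roll==0 else [0,0,1])
      res=[];q=None
      for p in pts(-50):
        c,q=ik(p,N,x,q)
        res.append(c); 
        if c>1e-5: break
      print(t,yaw,roll,len(res),max(res)<1e-5,q.round(2) if max(res)<1e-5 else '%.1e'%max(res))
E
timeout 500 python3 s.py | grep -v "1 False"
```

```text
Traceback (most recent call last):
  File "s.py", line 18, in <module>
    c,q=ik(p,N,x,q)
        ~~^^^^^^^^^
  File "kin.py", line 27, in ik
    r=least_squares(g,q0,bounds=(LO+.03,HI-.03))
ValueError: Initial guess is outside of provided bounds
```

```bash
sed -i 's/q0=rng.uniform(LO,HI) /q0=rng.uniform(LO+.1,HI-.1)/; s/LO+.01,HI-.01/LO+.04,HI-.04/; s/range(30)/range(12)/' kin.py; timeout 560 python3 s.py | grep -v "1 False"
```

```text
25 -30 0 3 False 2.8e-02
25 0 0 2 False 3.9e-03
25 30 0 3 False 4.9e-04
25 60 0 4 True [-0.68  0.09  2.21  1.28  1.23  2.48]
25 90 0 4 True [-0.63  0.35  1.88  0.99  1.59  2.39]
40 -30 0 2 False 3.3e-03
40 0 0 2 False 5.5e-03
40 30 0 2 False 5.0e-03
40 30 90 4 True [-0.39 -0.23  2.33  1.08  0.58 -1.48]
40 60 0 3 False 9.9e-03
40 60 90 4 True [-0.57 -0.01  2.13  1.01  1.09 -1.92]
40 90 0 4 False 2.1e-04
50 0 90 4 True [-0.02 -0.23  2.24 -0.3   0.47  0.44]
50 30 90 4 True [-0.32 -0.21  2.22  0.67  0.64 -1.06]
50 60 0 2 False 4.9e-03
50 60 90 4 True [-0.48 -0.03  2.07  0.8   1.05 -1.69]
50 90 0 3 False 1.3e-03
50 90 90 4 True [-0.48  0.17  1.85  0.69  1.38 -2.05]
60 -60 0 4 True [ 0.19  0.09  1.87 -0.57  1.19  0.12]
60 -60 90 4 True [ 0.19  0.09  1.87 -0.57  1.19  1.69]
60 -30 0 4 True [ 0.12 -0.06  2.03 -0.52  0.89 -0.42]
60 -30 90 4 True [ 0.12 -0.06  2.03 -0.52  0.89  1.15]
60 0 90 4 True [-0.05 -0.17  2.12 -0.15  0.68  0.28]
60 30 90 4 True [-0.26 -0.16  2.11  0.38  0.77 -0.77]
60 60 90 4 True [-0.38 -0.03  2.    0.57  1.04 -1.45]
60 90 0 3 False 9.6e-03
60 90 90 4 True [-0.4   0.13  1.83  0.53  1.32 -1.91]
```

```bash
cat > s2.py <<'E'
from kin import *
x=fit().x
def path(sx=-60,r0=160):
    L=[([-110,-158,90])]+[[-110,-158,16],[-60,-158,16]]
    for th in [0,20,45,70,90,110,120]:
        a=np.radians(th); r=r0-25*th/120; c=r*np.array([-np.cos(a),np.sin(a)])-(30 if th==0 else 15)*np.array([np.sin(a),np.cos(a)])
        L.append([sx,c[0],50+c[1]])
    return L
for t in [42,46,50]:
  for yaw in [0,10,20]:
      tt,yy=np.radians(t),np.radians(yaw)
      d=Rb@[np.cos(tt)*np.cos(yy),np.cos(tt)*np.sin(yy),-np.sin(tt)]
      N=toolR(d,[0,0,1])
      q=None;res=[]
      for p in path():
        c,q=ik(b2w(p),N,x,q); res.append((round(np.log10(c+1e-12),1),q.round(2).tolist()))
      print(t,yaw,[r[0] for r in res]); print(res[0][1],res[2][1],res[-1][1])
E
timeout 500 python3 s2.py
```

```text
42 0 [np.float64(-2.7), np.float64(-2.3), np.float64(-2.7), np.float64(-2.9), np.float64(-12.0), np.float64(-12.0), np.float64(-12.0), np.float64(-12.0), np.float64(-12.0), np.float64(-12.0)]
[-0.95, -0.07, 2.49, 1.41, 0.52, -1.94] [-0.83, 0.29, 2.41, 2.03, 0.5, -2.52] [0.0, -0.23, 2.38, -0.82, 0.24, 0.97]
42 10 [np.float64(-12.0), np.float64(-3.0), np.float64(-3.5), np.float64(-3.9), np.float64(-12.0), np.float64(-12.0), np.float64(-12.0), np.float64(-12.0), np.float64(-12.0), np.float64(-12.0)]
[-1.05, -0.01, 2.48, 1.41, 0.68, -2.16] [-0.92, 0.33, 2.38, 1.81, 0.61, -2.52] [-0.13, -0.25, 2.39, 0.33, 0.17, -0.37]
42 20 [np.float64(-12.0), np.float64(-3.4), np.float64(-12.0), np.float64(-12.0), np.float64(-12.0), np.float64(-12.0), np.float64(-12.0), np.float64(-12.0), np.float64(-12.0), np.float64(-12.0)]
[-1.11, 0.05, 2.41, 1.26, 0.82, -2.21] [-0.98, 0.37, 2.32, 1.59, 0.72, -2.52] [-0.27, -0.24, 2.39, 0.98, 0.34, -1.22]
46 0 [np.float64(-4.1), np.float64(-2.9), np.float64(-4.3), np.float64(-6.7), np.float64(-12.0), np.float64(-12.0), np.float64(-12.0), np.float64(-12.0), np.float64(
[... 1013 characters left out ...]
77, 0.25, 2.38, 1.88, 0.35, -2.33] [-0.02, -0.21, 2.29, -0.37, 0.4, 0.51]
50 10 [np.float64(-12.0), np.float64(-12.0), np.float64(-12.0), np.float64(-12.0), np.float64(-12.0), np.float64(-12.0), np.float64(-12.0), np.float64(-12.0), np.float64(-12.0), np.float64(-12.0)]
[-0.96, -0.05, 2.42, 1.11, 0.6, -1.79] [-0.85, 0.27, 2.34, 1.58, 0.47, -2.24] [-0.13, -0.23, 2.3, 0.12, 0.37, -0.16]
50 20 [np.float64(-12.0), np.float64(-12.0), np.float64(-12.0), np.float64(-12.0), np.float64(-12.0), np.float64(-12.0), np.float64(-12.0), np.float64(-12.0), np.float64(-12.0), np.float64(-12.0)]
[-1.02, 0.0, 2.36, 1.04, 0.74, -1.92] [-0.91, 0.31, 2.29, 1.37, 0.59, -2.22] [-0.23, -0.22, 2.3, 0.53, 0.45, -0.76]
```

```bash
python3 - <<'E'
from h import *
im,d,P=shot('top','top2.png')
def cloud(m):
    v,u=np.nonzero(m&(d>0)); z=d[v,u]; return (P['T']@np.c_[(u-P['cx'])/P['fx']*z,(v-P['cy'])/P['fy']*z,z,np.ones_like(z)].T)[:3].T,u,v
for n in ['tongs']:
    r=masks_of('top',n); print(len(r))
    if r:
        c,u,v=cloud(r[0]['region']); print(r[0]['conf'],np.percentile(c,[0,2,50,98,100],axis=0).round(0))
hsv=cv2.cvtColor(im,cv2.COLOR_BGR2HSV)
full,u,v=cloud(np.ones(d.shape,bool))
h=hsv[v,u]
loc=(full-B0)@Rb
box=(abs(loc[:,0])<120)&(abs(loc[:,1])<190)
g=box&(h[:,0]>50)&(h[:,0]<80)&(h[:,1]>150); print('green',g.sum(),loc[g].min(0).round(),loc[g].max(0).round(),loc[g].mean(0).round(1))
y=box&(h[:,0]>25)&(h[:,0]<35)&(h[:,1]>150)&(loc[:,1]<-130); print('yel',y.sum(),loc[y].min(0).round(),loc[y].max(0).round())
b=box&(h[:,0]>105)&(h[:,0]<125)&(h[:,1]>150); print('blue',loc[b].min(0).round(),loc[b].max(0).round())
import cv2
cv2.imwrite('pics/top2z.png',cv2.resize(im[180:320,200:400],None,fx=4,fy=4,interpolation=cv2.INTER_CUBIC))
E
```

```text
2
0.78 [[ 277. -347.   -8.]
 [ 294. -340.   -3.]
 [ 338. -264.   11.]
 [ 353. -107.   18.]
 [ 354.  -99.  271.]]
green 94 [ -69. -171.    6.] [ -25. -145.   57.] [ -48.3 -157.9   50.6]
yel 104 [  31. -172.    2.] [  79. -143.   52.]
blue [ -89. -151.   -1.] [ 86. 150.  28.]
```

View pics/top2z.png

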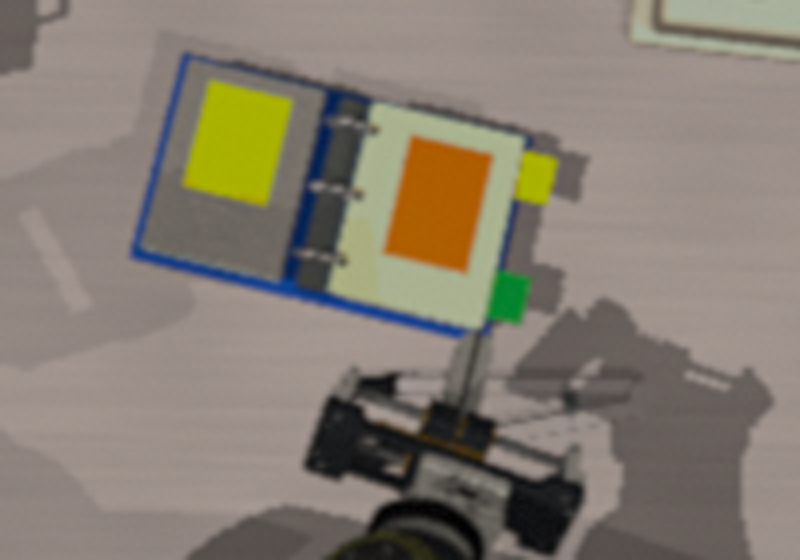

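```bash
cat >> kin.py <<'E'
def chk(wps,x):
    p,M,s=cur(); q=np.array(s['joints'])
    worst=0
    for Q,N,n in wps:
        Q=np.array(Q,float); rv=R.from_matrix(M.T@N).as_rotvec()
        for i in range(1,n+1):
            pp=p+(Q-p)*i/n; NN=M@R.from_rotvec(rv*i/n).as_matrix()
            def g(k):
                a,A=fk(k,x); return np.r_[(a-pp)/100,R.from_matrix((A.as_matrix()@TT).T@NN).as_rotvec()]
            r=least_squares(g,np.clip(q,LO+.001,HI-.001),bounds=(LO,HI))
            dq=np.abs(r.x-q).max(); q=r.x
            if r.cost>1e-6 or dq>.2: print('row',i,'cost %.1e'%r.cost,'dq',dq.round(2),q.round(2))
        p,M=Q,N; print('wp',q.round(2), 'margin',np.minimum(q-LO,HI-q).min().round(2))
def TN(t,yaw):
    tt,yy=np.radians(t),np.radians(yaw)
    return toolR(Rb@[np.cos(tt)*np.cos(yy),np.cos(tt)*np.sin(yy),-np.sin(tt)],[0,0,1])
E
python3 - <<'E'
from kin import *
add(); x=fit().x
N=TN(50,25)
w=[(b2w([-90,-175,170]),N,14),(b2w([-95,-182,90]),N,4)]
chk(w,x); plan(w,1)
w2=[(b2w([-95,-182,20]),N,4),(b2w([-58,-160,20]),N,3)]
chk(w+w2,x)
E
```

```text
wp [-1.03 -0.09  2.2   0.84  0.95 -1.71] margin 0.32
wp [-1.05  0.09  2.27  0.99  0.82 -1.98] margin 0.25
0.085,-0.015,0.024,0.001,0,-0.003,1,
0.085,-0.015,0.024,0.001,0,-0.003,1,
0.085,-0.015,0.024,0,-0.001,-0.003,1,
0.085,-0.015,0.024,0,-0.001,-0.003,1,
0.085,-0.015,0.024,0,-0.001,-0.003,1,
0.085,-0.015,0.024,0,-0.001,-0.003,1,
0.085,-0.015,0.024,0,-0.002,-0.003,1,
0.085,-0.015,0.024,0,-0.002,-0.003,1,
0.085,-0.015,0.024,0,-0.002,-0.002,1,
0.085,-0.015,0.024,0,-0.002,-0.002,1,
0.085,-0.015,0.024,0,-0.002,-0.002,1,
0.085,-0.015,0.024,0,-0.003,-0.002,1,
0.085,-0.015,0.024,0,-0.003,-0.002,1,
0.085,-0.015,0.024,0,-0.003,-0.001,1,
0,0,0,0.014,-0.001,-0.014,1,
0,0,0,0.014,-0.001,-0.014,1,
0,0,0,0.014,-0.001,-0.014,1,
0,0,0,0.014,-0.001,-0.014,1,
18 rows maxrot 0.08948816922046485 maxsh 0.02011529268989144
wp [-1.03 -0.09  2.2   0.84  0.95 -1.71] margin 0.32
wp [-1.05  0.09  2.27  0.99  0.82 -1.98] margin 0.25
wp [-1.05  0.29  2.29  1.2   0.72 -2.26] margin 0.23
wp [-0.93  0.32  2.25  1.26  0.66 -2.2 ] margin 0.27
```

>>> play_rows(motion=[0.085, -0.015, 0.024, 0.001, 0, -0.003, 1, 0.085, -0.015, 0.024, 0.001, 0, -0.003, 1, 0.085, -0.015, 0.024, 0, -0.001, -0.003, 1, 0.085, -0.015, 0.024, 0, -0.001, -0.003, 1, 0.085, -0.015, 0.024, 0, -0.001, -0.003, 1, 0.085, -0.015, 0.024, 0, -0.001, -0.003, 1, 0.085, -0.015, 0.024, 0, -0.002, -0.003, 1, 0.085, -0.015, 0.024, 0, -0.002, -0.003, 1, 0.085, -0.015, 0.024, 0, -0.002, -0.002, 1, 0.085, -0.015, 0.024, 0, -0.002, -0.002, 1, 0.085, -0.015, 0.024, 0, -0.002, -0.002, 1, 0.085, -0.015, 0.024, 0, -0.003, -0.002, 1, 0.085, -0.015, 0.024, 0, -0.003, -0.002, 1, 0.085, -0.015, 0.024, 0, -0.003, -0.001, 1])

```text
clock: 5.45
eef_pos: [369.6, -239.0, 181.1]
eef_rot: [0.047, 0.868, 0.218]
wrist_force: [-0.5, 0.8, -0.3]
finger_gap: 0.4
```

```bash
python3 - <<'E'
from kin import *
add(); r=fit();x=r.x; print(abs(r.fun).max())
p,M,s=cur(); print((Rb.T@(p-B0)).round(1),s['joints'].round(2)); N=TN(50,25)
w=[(b2w([-95,-182,90]),N,5)]
chk(w,x); plan(w,1)
E
```

```text
0.21174443340720472
[ -86.9 -188.4  181.1] [-1.06 -0.07  2.16  0.83  1.   -1.67]
wp [-1.05  0.09  2.27  0.99  0.82 -1.98] margin 0.25
-0.007,0.001,-0.002,0.013,0.001,-0.013,1,
-0.007,0.001,-0.002,0.013,0.001,-0.013,1,
-0.007,0.001,-0.002,0.013,0.002,-0.012,1,
-0.007,0.001,-0.002,0.013,0.002,-0.012,1,
-0.007,0.001,-0.002,0.013,0.002,-0.012,1,
5 rows maxrot 0.007302393594623038 maxsh 0.018336176187606395
```

>>> play_rows(motion=[-0.007, 0.001, -0.002, 0.013, 0.001, -0.013, 1, -0.007, 0.001, -0.002, 0.013, 0.001, -0.013, 1, -0.007, 0.001, -0.002, 0.013, 0.002, -0.012, 1, -0.007, 0.001, -0.002, 0.013, 0.002, -0.012, 1, -0.007, 0.001, -0.002, 0.013, 0.002, -0.012, 1, 0, 0, 0, 0, 0, 0, 1])

```text
clock: 6.05
eef_pos: [361.7, -238.7, 93.0]
eef_rot: [-0.004, 0.872, 0.2]
wrist_force: [-0.7, 0.8, -1.5]
finger_gap: 0.5
```

```bash
python3 - <<'E'
from kin import *
add(); r=fit();x=r.x; print(abs(r.fun).max())
p,M,s=cur(); print((Rb.T@(p-B0)).round(1),s['joints'].round(2)); N=TN(50,25)
w=[(b2w([-95,-182,20]),N,5)]
chk(w,x); plan(w,1)
im,d,P=shot('wrist','w3.png')
im,d,P=shot('scene','s3.png'); cv2.imwrite('pics/s3z.png',cv2.resize(im[120:270,150:350],None,fx=4,fy=4))
E
```

```text
0.2720644046656844
[ -94.7 -190.    93. ] [-1.07  0.1   2.25  0.98  0.83 -1.98]
wp [-1.05  0.29  2.29  1.2   0.72 -2.26] margin 0.23
0.001,0,0,0.012,0.002,-0.009,1,
0.001,0,0,0.012,0.002,-0.009,1,
0.001,0,0,0.012,0.001,-0.009,1,
0.001,0,0,0.012,0.001,-0.009,1,
0.001,0,0,0.012,0.001,-0.009,1,
5 rows maxrot 0.0006862801977867201 maxsh 0.014681778169640038
```

View pics/s3z.png

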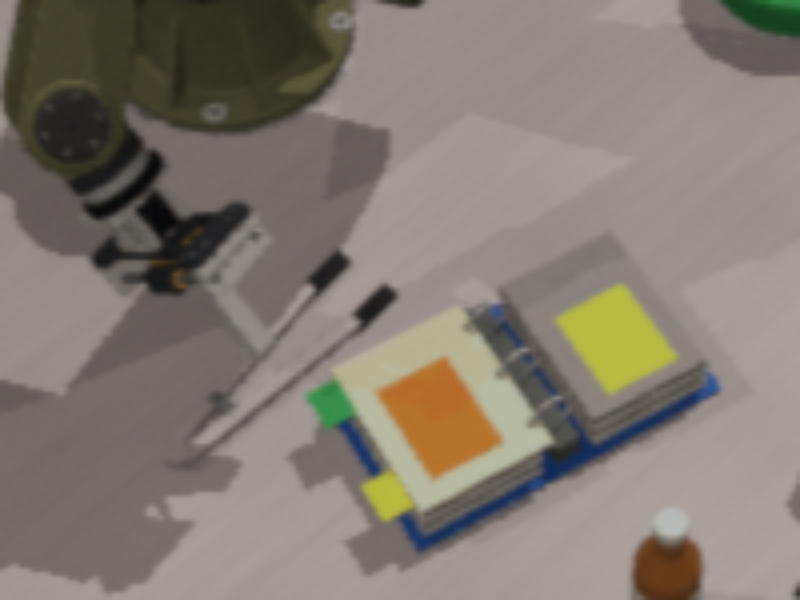

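View pics/w3.png

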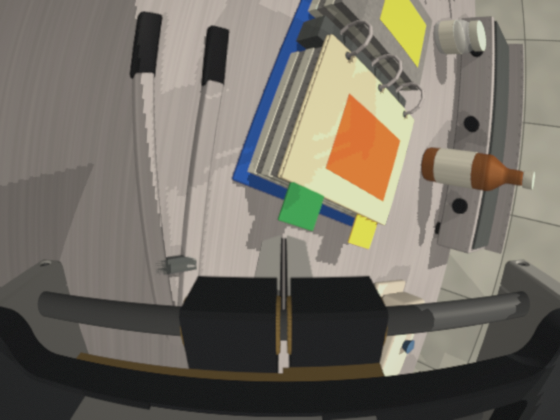

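```bash
python3 - <<'E'
from kin import *
x=fit().x
p,M,s=cur(); N=TN(50,25)
w=[(b2w([-82,-194,14]),N,6)]
chk(w,x); plan(w,1)
E
```

```text
wp [-1.05  0.34  2.24  1.2   0.71 -2.26] margin 0.28
0.001,0,0.001,0.011,-0.001,-0.007,1,
0.001,0,0.001,0.011,-0.001,-0.007,1,
0.001,0,0.001,0.011,-0.001,-0.007,1,
0.001,0,0.001,0.011,-0.001,-0.007,1,
0.001,0,0.001,0.011,-0.001,-0.007,1,
0.001,0,0.001,0.011,-0.001,-0.007,1,
6 rows maxrot 0.0009507739067048817 maxsh 0.0136081243392039
```

>>> play_rows(motion=[0, 0, 0, 0.011, -0.001, -0.007, 1, 0, 0, 0, 0.011, -0.001, -0.007, 1, 0, 0, 0, 0.011, -0.001, -0.007, 1, 0, 0, 0, 0.011, -0.001, -0.007, 1, 0, 0, 0, 0.011, -0.001, -0.007, 1, 0, 0, 0, 0.009, -0.001, -0.005, 1, 0, 0, 0, 0, 0, 0, 1])

```text
clock: 6.85
eef_pos: [378.6, -251.7, 27.3]
eef_rot: [-0.028, 0.861, 0.182]
wrist_force: [0.0, 0.5, 0.7]
finger_gap: 0.8
```

```bash
python3 - <<'E'
from kin import *
x=fit().x
p,M,s=cur(); N=TN(50,25)
print((Rb.T@(p-B0)).round(1))
w=[(b2w([-65,-161,14]),N,3)]
chk(w,x); plan(w,1)
shot('wrist','w4.png')
E
```

```text
[ -75.2 -198.7   27.3]
wp [-0.95  0.33  2.26  1.27  0.66 -2.24] margin 0.26
0.005,0.004,0.004,0.009,0.01,0.004,1,
0.005,0.004,0.004,0.009,0.01,0.004,1,
0.005,0.004,0.004,0.009,0.01,0.004,1,
3 rows maxrot 0.007177995880906897 maxsh 0.01373954758189605
```

View pics/w4.png

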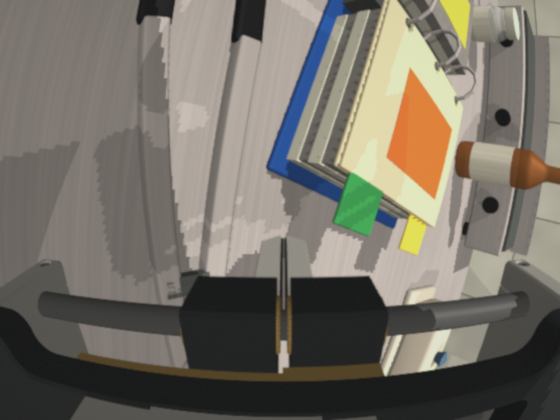

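```bash
python3 - <<'E'
from kin import *
x=fit().x
N=TN(50,25)
w=[(b2w([-78,-196,14]),N,2),(b2w([-64,-160,13]),N,4)]
chk(w,x); plan(w,1)
E
```

```text
wp [-1.05  0.34  2.23  1.2   0.71 -2.25] margin 0.29
wp [-0.94  0.33  2.26  1.28  0.66 -2.24] margin 0.26
0.007,0.006,0.006,0.005,0.002,-0.005,1,
0.007,0.006,0.006,0.005,0.002,-0.005,1,
0,0,0,0.005,0.007,0.005,1,
0,0,0,0.005,0.007,0.005,1,
0,0,0,0.005,0.007,0.005,1,
0,0,0,0.005,0.007,0.005,1,
6 rows maxrot 0.011079883033849172 maxsh 0.009659839543180828
```

>>> play_rows(motion=[0.007, 0.006, 0.006, 0.006, 0.002, -0.006, 1, 0.007, 0.006, 0.006, 0.006, 0.002, -0.006, 1, 0, 0, 0, 0.005, 0.007, 0.005, 1, 0, 0, 0, 0.005, 0.007, 0.005, 1, 0, 0, 0, 0.005, 0.007, 0.005, 1, 0, 0, 0, 0.005, 0.007, 0.005, 1, 0, 0, 0, 0, 0, 0, 1])

```text
clock: 7.6
eef_pos: [401.1, -212.9, 9.5]
eef_rot: [-0.003, 0.872, 0.198]
wrist_force: [0.4, 1.0, -0.3]
finger_gap: 0.7
```

```bash
python3 - <<'E'
from kin import *
x=fit().x
p,M,s=cur(); N=TN(50,25)
print((Rb.T@(p-B0)).round(1))
shot('wrist','w5.png')
E
```

```text
[ -62.4 -155.7    9.5]
```

View pics/w5.png

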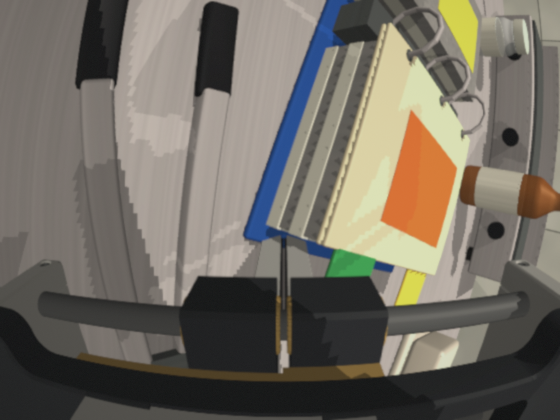

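```bash
cat > arc.py <<'E'
from kin import *
x=fit().x
N=TN(50,25)
w=[(b2w([-62,-159,22]),N,2)]
for th,r,n,k in [(10,160,-20,2),(25,160,-18,2),(40,158,-16,2),(55,155,-14,2),(70,150,-13,2),(85,146,-12,2),(100,142,-12,2),(112,140,-12,2),(122,140,-12,2)]:
    a=np.radians(th); c=r*np.array([-np.cos(a),np.sin(a)])+n*np.array([np.sin(a),np.cos(a)])
    w.append((b2w([-60,c[0],50+c[1]]),N,k))
chk(w,x); plan(w,1)
E
python3 arc.py
```

```text
wp [-0.94  0.3   2.26  1.25  0.66 -2.2 ] margin 0.26
wp [-0.94  0.21  2.24  1.12  0.7  -2.04] margin 0.28
wp [-0.92  0.09  2.23  1.    0.76 -1.86] margin 0.29
wp [-0.87 -0.02  2.23  0.92  0.79 -1.69] margin 0.29
wp [-0.79 -0.12  2.23  0.85  0.8  -1.53] margin 0.29
wp [-0.68 -0.19  2.24  0.79  0.77 -1.38] margin 0.28
wp [-0.56 -0.23  2.25  0.74  0.72 -1.23] margin 0.27
wp [-0.43 -0.24  2.27  0.69  0.64 -1.1 ] margin 0.25
wp [-0.33 -0.23  2.28  0.65  0.56 -1.  ] margin 0.24
wp [-0.25 -0.21  2.29  0.63  0.5  -0.92] margin 0.23
0.001,0,0.001,-0.005,-0.001,0.004,1,
0.001,0,0.001,-0.005,-0.001,0.004,1,
0,0,0,-0.014,-0.001,0.012,1,
0,0,0,-0.014,-0.001,0.012,1,
0,0,0,-0.015,0.004,0.015,1,
0,0,0,-0.015,0.004,0.015,1,
0,0,0,-0.012,0.01,0.016,1,
0,0,0,-0.012,0.01,0.016,1,
0,0,0,-0.007,0.014,0.015,1,
0,0,0,-0.007,0.014,0.015,1,
0,0,0,-0.002,0.017,0.012,1,
0,0,0,-0.002,0.017,0.012,1,
0,0,0,0.002,0.018,0.009,1,
0,0,0,0.002,0.018,0.009,1,
0,0,0,0.006,0.017,0.005,1,
0,0,0,0.006,0.017,0.005,1,
0,0,0,0.007,0.013,0.002,1,
0,0,0,0.007,0.013,0.002,1,
0,0,0,0.007,0.01,0.001,1,
0,0,0,0.007,0.01,0.001,1,
20 rows maxrot 0.0013039521844494424 maxsh 0.022015763034341943
```

>>> play_rows(motion=[0, 0, 0, -0.005, -0.001, 0.004, 1, 0, 0, 0, -0.005, -0.001, 0.004, 1, 0, 0, 0, -0.014, -0.001, 0.012, 1, 0, 0, 0, -0.014, -0.001, 0.012, 1, 0, 0, 0, -0.015, 0.004, 0.015, 1, 0, 0, 0, -0.015, 0.004, 0.015, 1, 0, 0, 0, -0.012, 0.01, 0.016, 1, 0, 0, 0, -0.012, 0.01, 0.016, 1])

```text
clock: 8.45
eef_pos: [407.1, -185.9, 142.9]
eef_rot: [0.003, 0.877, 0.203]
wrist_force: [-0.3, -0.1, -0.8]
finger_gap: 0.1
```

```bash
python3 - <<'E'
from kin import *
p,M,s=cur()
print((Rb.T@(p-B0)).round(1),s['wrist_force'])
im,d,P=shot('scene','s6.png'); cv2.imwrite('pics/s6z.png',cv2.resize(im[120:270,150:350],None,fx=4,fy=4))
E
```

```text
[ -62.8 -128.1  142.9] [-0.2907409  -0.08469425 -0.82312905]
```

View pics/s6z.png

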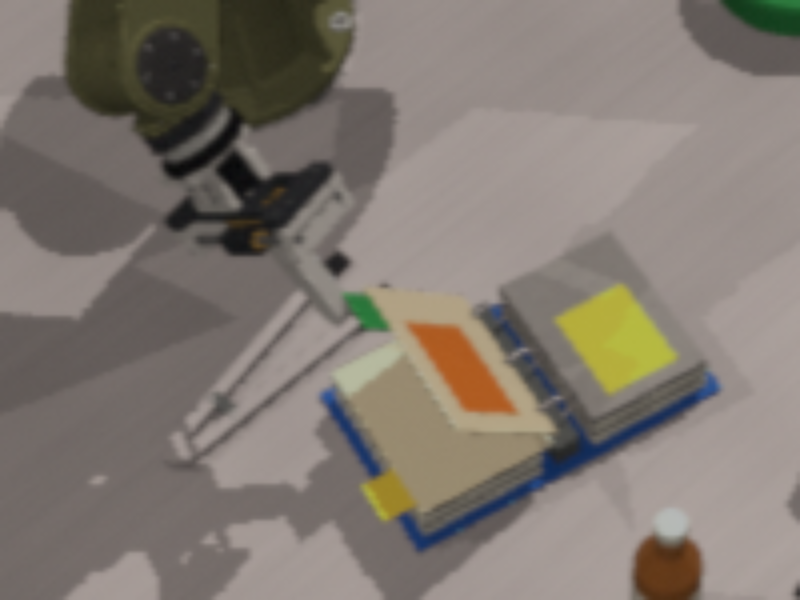

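The top card alone is rising, held up by the fingers, and the yellow card stays down. I'll continue the arc.

```bash
cat > arc2.py <<'E'
from kin import *
x=fit().x
N=TN(50,25)
w=[]
for th,r,n,k in [(55,155,-14,2),(70,150,-13,2),(85,146,-12,2),(100,142,-12,2),(112,140,-12,2),(122,140,-12,2)]:
    a=np.radians(th); c=r*np.array([-np.cos(a),np.sin(a)])+n*np.array([np.sin(a),np.cos(a)])
    w.append((b2w([-55,c[0],50+c[1]]),N,k))
chk(w,x); plan(w,1)
E
python3 arc2.py
```

```text
wp [-0.78 -0.11  2.22  0.85  0.79 -1.53] margin 0.3
wp [-0.67 -0.18  2.23  0.79  0.76 -1.37] margin 0.29
wp [-0.55 -0.22  2.24  0.74  0.71 -1.23] margin 0.28
wp [-0.43 -0.23  2.26  0.69  0.63 -1.1 ] margin 0.26
wp [-0.33 -0.21  2.27  0.66  0.56 -1.  ] margin 0.25
wp [-0.25 -0.19  2.28  0.63  0.49 -0.93] margin 0.24
0,-0.001,0,-0.003,0.011,0.014,1,
0,-0.001,0,-0.003,0.011,0.014,1,
0,0,0,-0.002,0.017,0.012,1,
0,0,0,-0.002,0.017,0.012,1,
0,0,0,0.002,0.018,0.009,1,
0,0,0,0.002,0.018,0.009,1,
0,0,0,0.006,0.017,0.005,1,
0,0,0,0.006,0.017,0.005,1,
0,0,0,0.007,0.013,0.002,1,
0,0,0,0.007,0.013,0.002,1,
0,0,0,0.007,0.01,0.001,1,
0,0,0,0.007,0.01,0.001,1,
12 rows maxrot 0.0012485964587903506 maxsh 0.020413545224045065
```

>>> play_rows(motion=[0, 0, 0, -0.003, 0.011, 0.014, 1, 0, 0, 0, -0.003, 0.011, 0.014, 1, 0, 0, 0, -0.002, 0.017, 0.012, 1, 0, 0, 0, -0.002, 0.017, 0.012, 1, 0, 0, 0, 0.002, 0.018, 0.009, 1, 0, 0, 0, 0.002, 0.018, 0.009, 1, 0, 0, 0, 0.006, 0.017, 0.005, 1, 0, 0, 0, 0.006, 0.017, 0.005, 1, 0, 0, 0, 0.007, 0.013, 0.002, 1, 0, 0, 0, 0.007, 0.013, 0.002, 1, 0, 0, 0, 0.007, 0.01, 0.001, 1, 0, 0, 0, 0, 0, 0, 1, 0, 0, 0, 0, 0, 0, 1])

```text
clock: 9.8
eef_pos: [457.8, -6.1, 180.4]
eef_rot: [-0.011, 0.873, 0.194]
wrist_force: [0.5, -0.1, 0.7]
finger_gap: 0.7
```

```bash
python3 - <<'E'
from kin import *
p,M,s=cur()
print((Rb.T@(p-B0)).round(1),s['wrist_force'],s['joints'].round(2))
im,d,P=shot('scene','s7.png'); cv2.imwrite('pics/s7z.png',cv2.resize(im[120:270,150:350],None,fx=4,fy=4))
E
```

```text
[-55.3  58.7 180.4] [ 0.4871695  -0.1091308   0.70245334] [-0.26 -0.21  2.27  0.62  0.51 -0.92]
```

View pics/s7z.png

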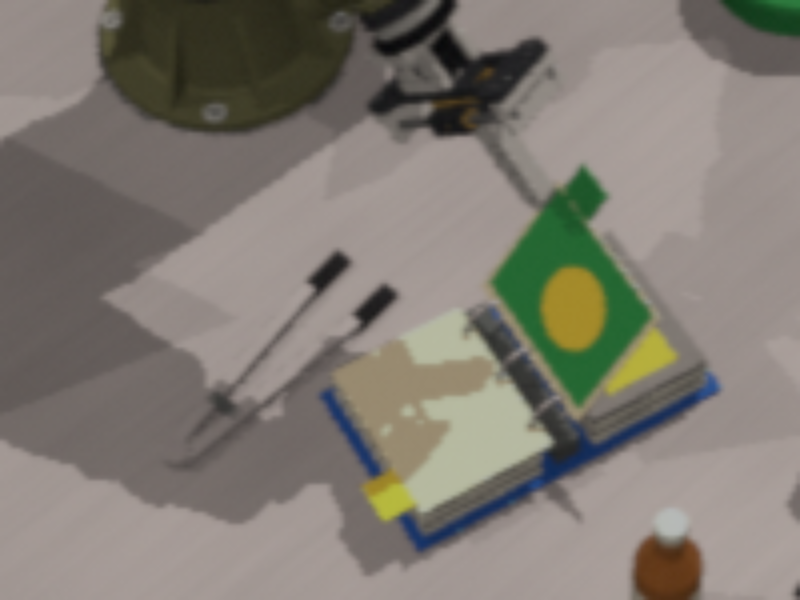

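```bash
python3 - <<'E'
from kin import *
x=fit().x
Nd=toolR([0,0,-1],[1,0,0]); p,M,s=cur()
Mi=M@R.from_rotvec(R.from_matrix(M.T@Nd).as_rotvec()*.6).as_matrix()
w=[([450,0,330],Mi,6),([620,190,330],Nd,8)]
chk(w,x); plan(w,-1)
E
```

```text
row 1 cost 1.9e-19 dq 0.24 [-0.23 -0.23  2.2   0.42  0.63 -0.69]
wp [-0.12 -0.17  1.76  0.07  1.28 -0.21] margin 0.62
wp [0.24 0.49 0.98 0.   1.67 0.24] margin 0.75
0.02,0.07,-0.006,-0.02,0.001,0.015,-1,
0.02,0.07,-0.006,-0.021,0.001,0.014,-1,
0.02,0.07,-0.006,-0.022,0.001,0.012,-1,
0.02,0.07,-0.006,-0.023,0.001,0.011,-1,
0.02,0.07,-0.006,-0.023,0.002,0.009,-1,
0.02,0.07,-0.006,-0.024,0.002,0.007,-1,
0.01,0.035,-0.003,0.007,0.022,0.022,-1,
0.01,0.035,-0.003,0.006,0.022,0.022,-1,
0.01,0.035,-0.003,0.005,0.022,0.022,-1,
0.01,0.035,-0.003,0.004,0.023,0.022,-1,
0.01,0.035,-0.003,0.003,0.023,0.022,-1,
0.01,0.035,-0.003,0.002,0.023,0.022,-1,
0.01,0.035,-0.003,0.002,0.023,0.022,-1,
0.01,0.035,-0.003,0.001,0.024,0.021,-1,
14 rows maxrot 0.07260905356650908 maxsh 0.03186887195995492
```

>>> play_rows(motion=[0.02, 0.07, -0.006, -0.02, 0.001, 0.015, 1, 0.02, 0.07, -0.006, -0.021, 0.001, 0.014, 1, 0.02, 0.07, -0.006, -0.022, 0.001, 0.012, -1, 0.02, 0.07, -0.006, -0.023, 0.001, 0.011, -1, 0.02, 0.07, -0.006, -0.023, 0.002, 0.009, -1, 0.02, 0.07, -0.006, -0.024, 0.002, 0.007, -1, 0.01, 0.035, -0.003, 0.007, 0.022, 0.022, -1, 0.01, 0.035, -0.003, 0.006, 0.022, 0.022, -1, 0.01, 0.035, -0.003, 0.005, 0.022, 0.022, -1, 0.01, 0.035, -0.003, 0.004, 0.023, 0.022, -1, 0.01, 0.035, -0.003, 0.003, 0.023, 0.022, -1, 0.01, 0.035, -0.003, 0.002, 0.023, 0.022, -1, 0.01, 0.035, -0.003, 0.002, 0.023, 0.022, -1, 0.01, 0.035, -0.003, 0.001, 0.024, 0.021, -1, 0, 0, 0, 0, 0, 0, -1])

```text
clock: 11.35
eef_pos: [627.7, 179.9, 331.8]
eef_rot: [-3.108, 1.539, -3.136]
wrist_force: [-0.4, 0.5, -1.5]
finger_gap: 94.0
```

```bash
python3 - <<'E'
from kin import *
add(); r=fit(); print(abs(r.fun).max())
p,M,s=cur()
print(p.round(1),M.round(3),s['joints'].round(2))
im,d,P=shot('scene','s8.png'); cv2.imwrite('pics/s8z.png',cv2.resize(im[100:280,200:440],None,fx=3.3,fy=3.3))
im,d,P=shot('wrist','w8.png'); print(P['fx'],P['cx'],P['cy'])
for n in ['weight','weight_bar','hook_tip','board']:
    rr=place_of('wrist',n); print(n,[(round(q['conf'],2),np.round(toworld(P,q['at']),1).tolist()) for q in rr])
E
```

```text
0.32573056322067373
[627.7 179.9 331.8] [[-0.032  0.028  0.999]
 [-0.     1.    -0.028]
 [-1.    -0.001 -0.032]] [0.22 0.52 0.93 0.01 1.72 0.25]
325.19226210127806 283.25284566332414 208.0796321074189
weight [(0.71, [643.0, 282.1, 88.3]), (0.64, [769.9, 246.5, -0.2]), (0.59, [324.6, -215.4, 0.7])]
weight_bar [(0.95, [639.0, 280.1, 172.6]), (0.62, [769.5, 251.1, 83.8])]
hook_tip [(0.96, [643.2, 260.5, 189.8]), (0.48, [503.0, -77.7, -0.0]), (0.38, [516.1, -1.4, 51.0])]
board [(0.96, [637.1, 361.8, -2.4])]
```

View pics/s8z.png

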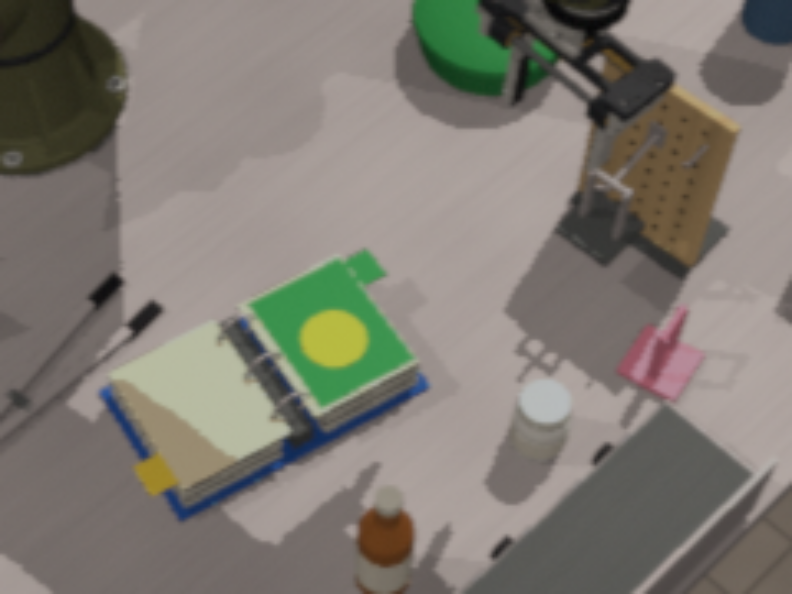

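View pics/w8.png

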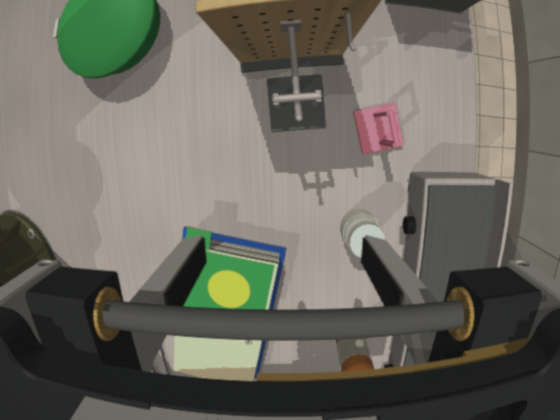

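```bash
python3 - <<'E'
from kin import *
x=fit().x
Nd=toolR([0,0,-1],[1,.04,0])
w=[([639.5,282,310],Nd,5),([639.5,282,190],Nd,6)]
chk(w,x); plan(w,-1)
E
```

```text
wp [0.36 0.63 0.82 0.   1.7  0.32] margin 0.59
wp [ 0.36  0.66  1.04 -0.    1.45  0.32] margin 0.81
-0.014,-0.005,0,0.005,0.021,0.002,-1,
-0.014,-0.005,0,0.005,0.021,0.003,-1,
-0.014,-0.005,0,0.005,0.021,0.003,-1,
-0.014,-0.005,0,0.005,0.021,0.003,-1,
-0.014,-0.005,0,0.005,0.021,0.003,-1,
0,0,0,0.02,0,0,-1,
0,0,0,0.02,0,0,-1,
0,0,0,0.02,0,0,-1,
0,0,0,0.02,0,0,-1,
0,0,0,0.02,0,0,-1,
0,0,0,0.02,0,0,-1,
11 rows maxrot 0.014616509572484273 maxsh 0.021708792837453677
```

>>> play_rows(motion=[-0.014, -0.005, 0, 0.005, 0.021, 0.002, -1, -0.014, -0.005, 0, 0.005, 0.021, 0.003, -1, -0.014, -0.005, 0, 0.005, 0.021, 0.003, -1, -0.014, -0.005, 0, 0.005, 0.021, 0.003, -1, -0.014, -0.005, 0, 0.005, 0.018, 0.003, -1, 0, 0, 0, 0, 0, 0, -1, 0, 0, 0, 0.02, 0, 0, -1, 0, 0, 0, 0.02, 0, 0, -1, 0, 0, 0, 0.02, 0, 0, -1])

```text
clock: 12.55
eef_pos: [639.2, 290.4, 254.0]
eef_rot: [0.293, 1.557, 0.343]
wrist_force: [0.3, 0.3, 0.3]
finger_gap: 94.0
```

```bash
python3 - <<'E'
from kin import *
x=fit().x
p,M,s=cur(); print(p.round(1),M.round(3),s['joints'].round(2))
im,d,P=shot('wrist','w9.png')
for n in ['weight','weight_bar','hook_tip']:
    rr=place_of('wrist',n); print(n,[(round(q['conf'],2),np.round(toworld(P,q['at']),1).tolist()) for q in rr])
Nd=toolR([0,0,-1],[1,.04,0])
w=[([639.5,282,180],Nd,4),([639.5,282,137],Nd,4)]
chk(w,x); plan(w,-1)
E
```

```text
[639.2 290.4 254. ] [[ 0.013 -0.05   0.999]
 [ 0.005  0.999  0.05 ]
 [-1.     0.004  0.014]] [ 0.37  0.63  0.94 -0.    1.56  0.32]
weight [(0.84, [771.1, 250.0, -0.2]), (0.7, [639.6, 282.5, 88.8]), (0.63, [330.0, 448.9, -1.4])]
weight_bar [(0.88, [770.1, 252.3, 86.1]), (0.87, [635.7, 282.1, 167.7]), (0.16, [738.3, 86.0, 0.8])]
hook_tip []
wp [ 0.36  0.66  1.05 -0.    1.43  0.32] margin 0.82
wp [ 0.36  0.69  1.1  -0.    1.35  0.32] margin 0.87
0.002,0.003,-0.001,0.019,-0.002,0,-1,
0.002,0.003,-0.001,0.019,-0.002,0,-1,
0.002,0.003,-0.001,0.019,-0.002,0,-1,
0.002,0.003,-0.001,0.019,-0.002,0,-1,
0,0,0,0.011,0,0,-1,
0,0,0,0.011,0,0,-1,
0,0,0,0.011,0,0,-1,
0,0,0,0.011,0,0,-1,
8 rows maxrot 0.004105450850261052 maxsh 0.018861885739355475
```

View pics/w9.png

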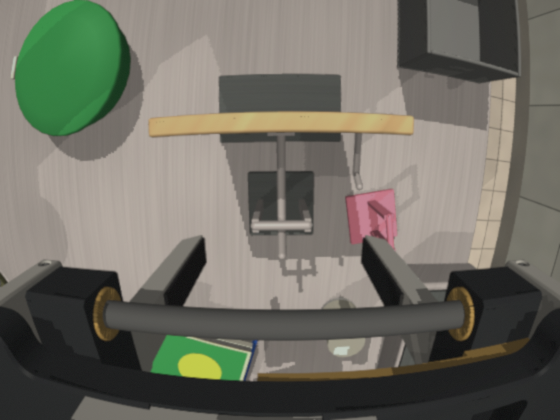

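>>> play_rows(motion=[0.002, 0.003, -0.001, 0.01, -0.004, 0, -1, 0.002, 0.003, -0.001, 0.015, -0.004, 0, -1, 0.002, 0.003, -0.001, 0.02, -0.001, 0, -1, 0, 0, 0, 0.02, 0, 0, -1, 0, 0, 0, 0.02, 0, 0, -1, 0, 0, 0, 0.015, 0, 0, -1, 0, 0, 0, 0.005, 0, 0, -1, 0, 0, 0, 0, 0, 0, -1])

```text
clock: 13.55
eef_pos: [641.8, 278.3, 146.1]
eef_rot: [0.24, 1.563, 0.281]
wrist_force: [-0.2, -0.7, 0.0]
finger_gap: 94.0
```

```bash
python3 - <<'E'
from kin import *
p,M,s=cur(); print(p.round(1),M.round(3),s['joints'].round(2))
im,d,P=shot('wrist','w10.png')
E
```

```text
[641.8 278.3 146.1] [[ 0.008 -0.04   0.999]
 [ 0.002  0.999  0.04 ]
 [-1.     0.002  0.008]] [ 0.36  0.68  1.1  -0.    1.35  0.32]
```

View pics/w10.png

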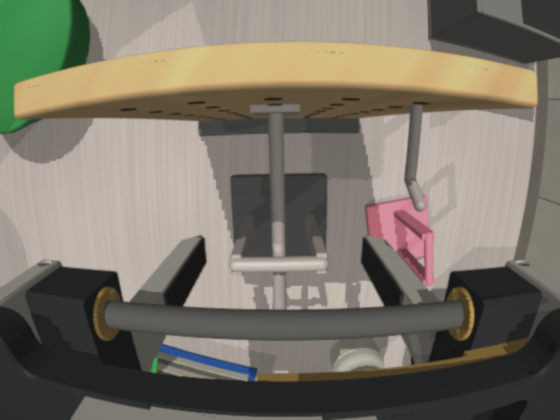

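>>> play_rows(motion=[0, 0, 0, 0.004, 0.002, -0.001, -1, 0, 0, 0, 0.004, 0.002, -0.001, -1, 0, 0, 0, 0, 0, 0, -1])

```text
clock: 13.9
eef_pos: [640.3, 282.8, 140.1]
eef_rot: [0.271, 1.559, 0.312]
wrist_force: [-0.3, 0.4, -0.9]
finger_gap: 94.2
```

```bash
python3 - <<'E'
from kin import *
P=camera_params('wrist'); im,d=camera('wrist')
for n in ['weight_bar']:
    rr=place_of('wrist',n); print(n,[(round(q['conf'],2),np.round(toworld(P,q['at']),1).tolist()) for q in rr])
p,M,s=cur(); print(p)
P2=camera_params('scene'); im,d=camera('scene'); cv2.imwrite('pics/s11.png',cv2.resize(im[90:240,330:480],None,fx=4,fy=4))
E
```

```text
weight_bar [(0.9, [638.0, 281.0, 170.6]), (0.81, [770.5, 255.5, 85.3])]
[640.58825831 282.64660156 140.61796888]
```

View pics/s11.png

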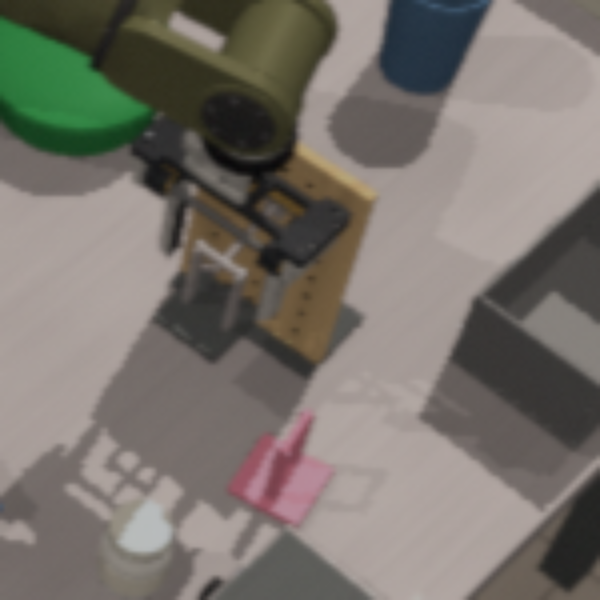

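Aligned: the fingers straddle both legs. Next I'll close.

>>> play_rows(motion=[0, 0, 0, 0, 0, 0, 0.2, 0, 0, 0, 0, 0, 0, 0.2, 0, 0, 0, 0, 0, 0, 0.3, 0, 0, 0, 0, 0, 0, 0.5, 0, 0, 0, 0, 0, 0, 0.5, 0, 0, 0, 0, 0, 0, 0.5, 0, 0, 0, 0, 0, 0, 0.5], newtons=25)

```text
clock: 14.75
eef_pos: [641.0, 282.5, 141.3]
eef_rot: [0.27, 1.558, 0.31]
wrist_force: [0.7, -0.5, -1.7]
finger_gap: 50.2
```

>>> play_rows(motion=[0, 0, 0, -0.005, 0, 0, 0.7, 0, 0, 0, -0.008, 0, 0, 0.7, 0, 0, 0, -0.008, 0, 0, 0.7, 0, 0, 0, -0.008, 0, 0, 0.7, 0, 0, 0, -0.008, 0, 0, 0.7, 0, 0, 0, -0.005, 0, 0, 0.7, 0, 0, 0, 0, 0, 0, 0.7], newtons=35)

```text
clock: 15.45
eef_pos: [640.1, 282.2, 186.7]
eef_rot: [0.267, 1.559, 0.307]
wrist_force: [0.8, -0.4, -2.9]
finger_gap: 50.0
```

```bash
python3 - <<'E'
from kin import *
p,M,s=cur(); print(p.round(1),s['wrist_force'],s['finger_gap'])
shot('wrist','w12.png')
im,d,P=shot('scene','s12.png'); cv2.imwrite('pics/s12z.png',cv2.resize(im[90:240,330:480],None,fx=4,fy=4))
E
```

```text
[640.1 282.2 186.7] [ 0.75671336 -0.39494647 -2.88091843] 49.97587492898734
```

View pics/w12.png

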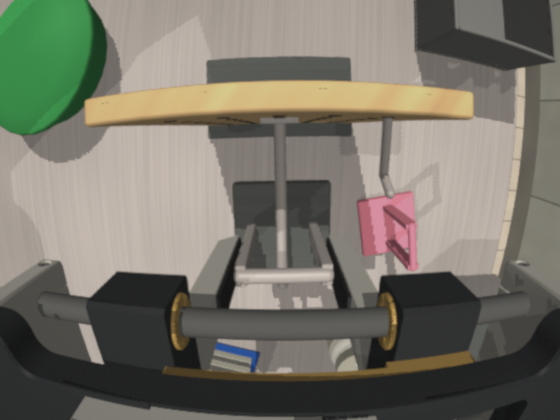

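View pics/s12z.png

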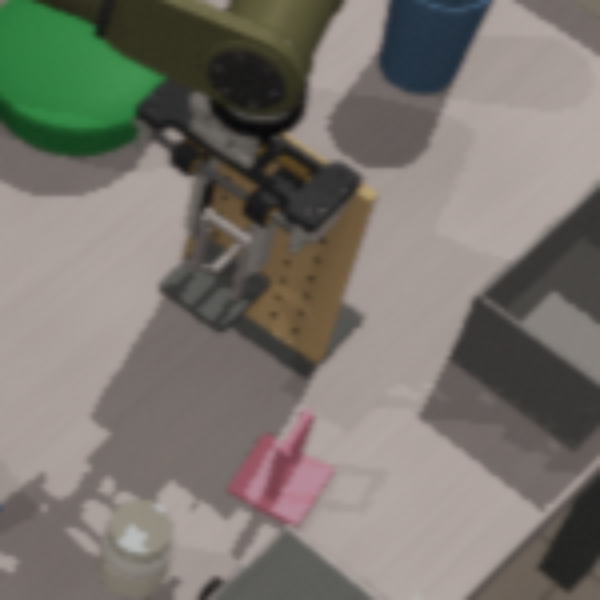

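>>> play_rows(motion=[0, 0, 0, 0, -0.01, 0, 0.7, 0, 0, 0, 0, -0.018, 0, 0.7, 0, 0, 0, 0, -0.02, 0, 0.7, 0, 0, 0, 0, -0.02, 0, 0.7, 0, 0, 0, 0, -0.02, 0, 0.7, 0, 0, 0, 0, -0.02, 0, 0.7, 0, 0, 0, 0, -0.012, 0, 0.7, 0, 0, 0, 0, 0, 0, 0.7])

```text
clock: 16.35
eef_pos: [643.9, 147.2, 183.4]
eef_rot: [0.122, 1.564, 0.157]
wrist_force: [-0.0, 0.1, -2.9]
finger_gap: 50.4
```

```bash
python3 - <<'E'
from kin import *
x=fit().x
p,M,s=cur(); print(p.round(1),s['wrist_force'],s['finger_gap'])
# refine left_middle
for c in ['top','scene']:
    P=camera_params(c); im,d=camera(c); rr=place_of(c,'left_middle'); print([(round(q['conf'],2),np.round(toworld(P,q['at']),1).tolist()) for q in rr])
    rr=place_of(c,'weight'); print([(round(q['conf'],2),np.round(toworld(P,q['at']),1).tolist()) for q in rr])
    cv2.imwrite('pics/%s13.png'%c,im)
print(b2w([0,80,51.5]))
Nd=toolR([0,0,-1],Rb@[1,0,0])
w=[([516.6,1.8,190],Nd,10),([516.6,1.8,125],Nd,6)]
chk(w,x); plan(w,.7)
E
```

```text
[643.9 147.2 183.4] [-0.02481353  0.10114671 -2.93869084] 50.354306810305815
[(0.71, [516.3, -0.8, 47.5])]
[(0.5, [642.1, 146.4, 132.1])]
[(0.78, [517.3, -2.3, 47.5])]
[(0.74, [770.6, 249.4, -3.2]), (0.62, [638.7, 154.7, 127.5]), (0.19, [322.3, -214.9, -2.0])]
[516.62743884   1.80114731  51.5       ]
wp [-0.07  0.24  1.64 -0.    1.27  0.17] margin 0.88
wp [-0.07  0.31  1.71 -0.    1.13  0.17] margin 0.81
0.027,0.001,0,-0.001,-0.014,-0.013,0.7,
0.027,0.001,0,-0.001,-0.015,-0.013,0.7,
0.027,0.001,0,-0.001,-0.015,-0.012,0.7,
0.027,0.001,0,-0.001,-0.015,-0.012,0.7,
0.027,0.001,0,-0.001,-0.016,-0.012,0.7,
0.027,0.001,0,-0.001,-0.016,-0.011,0.7,
0.027,0.001,0,-0.001,-0.016,-0.011,0.7,
0.027,0.001,0,-0.001,-0.017,-0.01,0.7,
0.027,0.001,0,-0.001,-0.017,-0.01,0.7,
0.027,0.001,0,-0.001,-0.017,-0.009,0.7,
0,0,0,0.011,0,0,0.7,
0,0,0,0.011,0,0,0.7,
0,0,0,0.011,0,0,0.7,
0,0,0,0.011,0,0,0.7,
0,0,0,0.011,0,0,0.7,
0,0,0,0.011,0,0,0.7,
16 rows maxrot 0.02745074271969762 maxsh 0.01957694567092585
```

View pics/scene13.png

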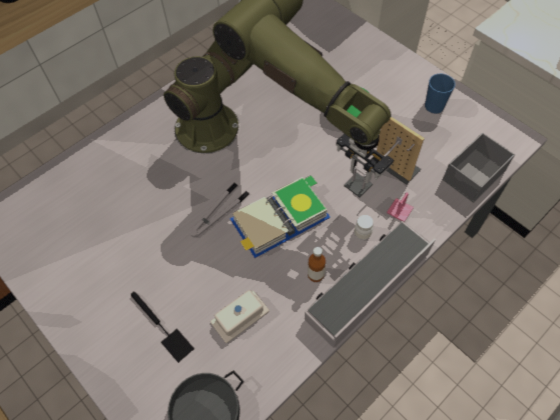

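>>> play_rows(motion=[0.027, 0, 0, -0.001, -0.014, -0.013, 0.7, 0.027, 0, 0, -0.001, -0.015, -0.013, 0.7, 0.027, 0, 0, -0.001, -0.015, -0.012, 0.7, 0.027, 0, 0, -0.001, -0.015, -0.012, 0.7, 0.027, 0, 0, -0.001, -0.016, -0.012, 0.7, 0.027, 0, 0, -0.001, -0.016, -0.011, 0.7, 0.027, 0, 0, -0.001, -0.016, -0.011, 0.7, 0.027, 0, 0, 0, -0.017, -0.01, 0.7, 0.027, 0, 0, 0, -0.014, -0.009, 0.7, 0, 0, 0, 0, -0.004, -0.003, 0.7, 0, 0, 0, 0, 0, 0, 0.7])

```text
clock: 17.75
eef_pos: [523.2, 19.1, 189.0]
eef_rot: [0.452, 1.562, 0.251]
wrist_force: [-0.2, 0.2, -3.1]
finger_gap: 50.0
```

```bash
python3 - <<'E'
from kin import *
x=fit().x
p,M,s=cur(); print(p.round(1),M.round(3),s['wrist_force'],s['finger_gap'])
Nd=toolR([0,0,-1],Rb@[1,0,0])
w=[([516.6,0,150],Nd,4),([516.6,0,112],Nd,5)]
chk(w,x); plan(w,.7)
E
```

```text
[523.2  19.1 189. ] [[ 0.008  0.2    0.98 ]
 [ 0.002  0.98  -0.2  ]
 [-1.     0.004  0.008]] [-0.24050588  0.19665974 -3.07888978] 50.046589471155905
wp [-0.07  0.28  1.68 -0.    1.18  0.16] margin 0.84
wp [-0.07  0.33  1.72 -0.    1.1   0.16] margin 0.8
0.009,0.002,-0.001,0.01,-0.005,-0.001,0.7,
0.009,0.002,-0.001,0.01,-0.005,-0.001,0.7,
0.009,0.002,-0.001,0.01,-0.005,-0.001,0.7,
0.009,0.002,-0.001,0.01,-0.005,-0.001,0.7,
0,0,0,0.008,0,0,0.7,
0,0,0,0.008,0,0,0.7,
0,0,0,0.008,0,0,0.7,
0,0,0,0.008,0,0,0.7,
0,0,0,0.008,0,0,0.7,
9 rows maxrot 0.008757387702388316 maxsh 0.010982264119254506
```

>>> play_rows(motion=[0.009, 0.002, 0, 0.01, -0.005, -0.001, 0.7, 0.009, 0.002, 0, 0.01, -0.005, -0.001, 0.7, 0.009, 0.002, 0, 0.01, -0.005, -0.001, 0.7, 0.009, 0.002, 0, 0.01, -0.003, -0.001, 0.7, 0, 0, 0, 0.008, 0, 0, 0.7, 0, 0, 0, 0.006, 0, 0, 0.7, 0, 0, 0, 0.004, 0, 0, 0.7, 0, 0, 0, 0, 0, 0, 0.7])

```text
clock: 18.55
eef_pos: [515.7, 3.0, 124.0]
eef_rot: [2.358, 1.565, 2.122]
wrist_force: [0.5, -0.0, -3.0]
finger_gap: 49.9
```

```bash
python3 - <<'E'
from kin import *
p,M,s=cur(); print(p.round(1),M.round(3),s['wrist_force'],s['finger_gap'])
for c in ['top','scene']:
    P=camera_params(c); im,d=camera(c)
    rr=place_of(c,'weight'); print([(round(q['conf'],2),np.round(toworld(P,q['at']),1).tolist()) for q in rr])
    cv2.imwrite('pics/%s14.png'%c,cv2.resize(im[120:270,200:400],None,fx=4,fy=4))
E
```

```text
[515.7   3.  124. ] [[-0.003  0.234  0.972]
 [ 0.005  0.972 -0.234]
 [-1.     0.004 -0.004]] [ 0.5400346  -0.03313926 -2.98493185] 49.90197150372632
[(0.81, [769.3, 252.6, 0.5]), (0.15, [326.0, -216.2, 0.2])]
[(0.9, [771.2, 247.1, -0.1]), (0.83, [516.7, 6.2, 68.4])]
```

View pics/scene14.png

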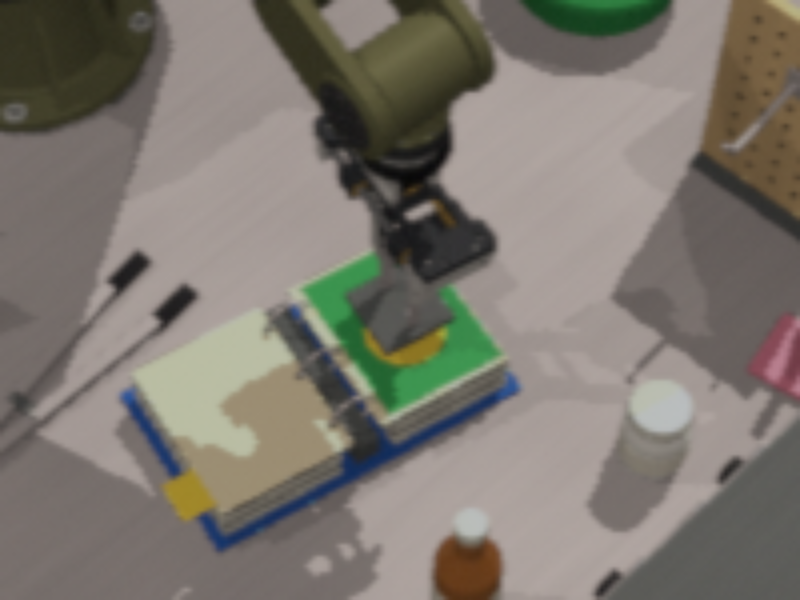

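>>> play_rows(motion=[0, 0, 0, 0.003, -0.002, 0, 0.7, 0, 0, 0, 0.003, -0.002, 0, 0.7, 0, 0, 0, 0.003, 0, 0, 0.7, 0, 0, 0, 0.003, 0, 0, 0.7, 0, 0, 0, 0.002, 0, 0, 0.7])

```text
clock: 19.25
eef_pos: [515.5, -1.3, 110.7]
eef_rot: [1.66, 1.566, 1.423]
wrist_force: [0.6, -0.2, -3.2]
finger_gap: 50.2
```

>>> play_rows(motion=[0, 0, 0, 0.001, 0, 0, 0.7, 0, 0, 0, 0.001, 0, 0, 0.7, 0, 0, 0, 0, 0, 0, 0.7])

```text
clock: 19.55
eef_pos: [515.4, -1.2, 108.2]
eef_rot: [1.812, 1.567, 1.575]
wrist_force: [-0.4, -0.6, -4.3]
finger_gap: 50.0
```

>>> play_rows(motion=[0, 0, 0, 0.001, 0, 0, 0.7, 0, 0, 0, 0.001, 0, 0, 0.7])

```text
clock: 19.75
eef_pos: [515.5, -1.1, 106.3]
eef_rot: [1.715, 1.566, 1.479]
wrist_force: [0.1, 0.1, -3.3]
finger_gap: 49.8
```

>>> play_rows(motion=[0, 0, 0, 0.001, 0, 0, 0.7, 0, 0, 0, 0, 0, 0, 0.7])

```text
clock: 19.95
eef_pos: [515.7, -0.9, 106.1]
eef_rot: [1.575, 1.566, 1.339]
wrist_force: [0.5, 1.0, -2.8]
finger_gap: 50.0
```

>>> play_rows(motion=[0, 0, 0, 0.0015, 0, 0, 0.7, 0, 0, 0, 0, 0, 0, 0.7])

```text
clock: 20.15
eef_pos: [516.0, -0.7, 106.0]
eef_rot: [1.346, 1.565, 1.11]
wrist_force: [-0.3, 0.3, -2.2]
finger_gap: 50.1
```

>>> play_rows(motion=[0, 0, 0, 0.002, 0, 0, 0.7, 0, 0, 0, 0, 0, 0, 0.7])

```text
clock: 20.35
eef_pos: [516.2, -0.3, 105.7]
eef_rot: [1.194, 1.564, 0.958]
wrist_force: [-0.3, -0.1, -3.2]
finger_gap: 49.9
```

```bash
python3 - <<'E'
from kin import *
p,M,s=cur(); print(p.round(1),M.round(3),s['wrist_force'],s['finger_gap'])
for c in ['scene']:
    P=camera_params(c); im,d=camera(c)
    rr=place_of(c,'weight'); print([(round(q['conf'],2),np.round(toworld(P,q['at']),1).tolist()) for q in rr])
    cv2.imwrite('pics/%s15.png'%c,cv2.resize(im[140:260,220:380],None,fx=5,fy=5))
E
```

```text
[ 5.162e+02 -3.000e-01  1.057e+02] [[ 0.004  0.234  0.972]
 [ 0.005  0.972 -0.234]
 [-1.     0.006  0.002]] [-0.25325727 -0.06814645 -3.19325619] 49.901229900335615
[(0.97, [771.8, 247.1, -0.2]), (0.65, [514.0, 1.8, 48.3]), (0.19, [672.0, -415.4, -2.9])]
```

View pics/scene15.png

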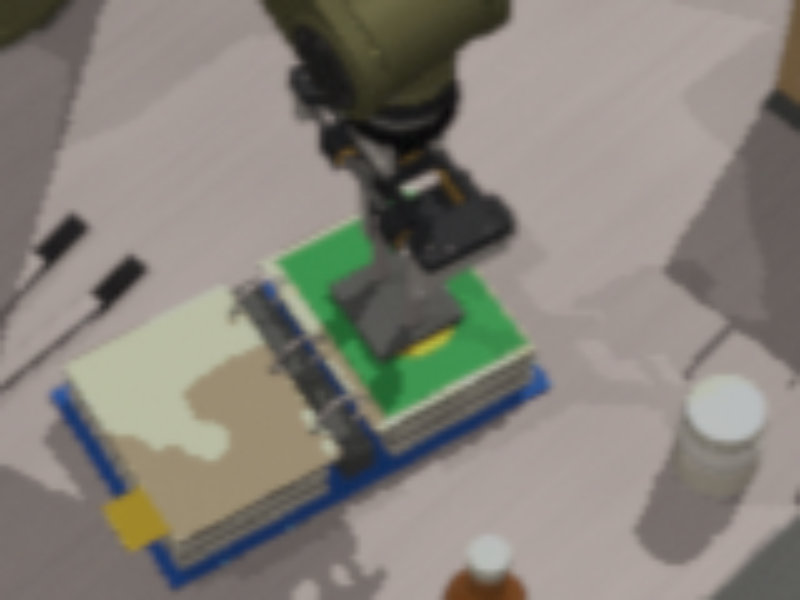

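>>> play_rows(motion=[0, 0, 0, 0.002, 0, 0, 0.7, 0, 0, 0, 0.001, 0, 0, 0.7])

```text
clock: 20.65
eef_pos: [516.5, 0.1, 105.1]
eef_rot: [1.123, 1.563, 0.887]
wrist_force: [-8.8, -0.0, 15.4]
finger_gap: 50.0
```

>>> play_rows(motion=[0, 0, 0, -0.001, 0, 0, 0.7, 0, 0, 0, 0, 0, 0, 0.7])

```text
clock: 20.85
eef_pos: [516.5, -0.0, 105.9]
eef_rot: [1.105, 1.563, 0.869]
wrist_force: [-0.0, -0.7, -3.3]
finger_gap: 49.6
```

>>> play_rows(motion=[0, 0, 0, 0.001, 0, 0, 0.7, 0, 0, 0, 0, 0, 0, 0.2], newtons=10)

```text
clock: 21.05
eef_pos: [516.5, -0.1, 105.0]
eef_rot: [1.106, 1.564, 0.87]
wrist_force: [-4.4, 1.1, 5.3]
finger_gap: 50.5
```

>>> play_rows(motion=[0, 0, 0, 0, 0, 0, -0.15, 0, 0, 0, 0, 0, 0, -0.3, 0, 0, 0, 0, 0, 0, -0.5, 0, 0, 0, 0, 0, 0, -0.8, 0, 0, 0, 0, 0, 0, -0.8, 0, 0, 0, 0, 0, 0, -0.8])

```text
clock: 21.65
eef_pos: [516.9, -0.3, 104.4]
eef_rot: [1.063, 1.563, 0.826]
wrist_force: [-0.5, 0.6, 0.3]
finger_gap: 84.3
```

```bash
python3 - <<'E'
from kin import *
p,M,s=cur(); print(p.round(1),M.round(3),s['wrist_force'],s['finger_gap'])
shot('wrist','w16.png')
E
```

```text
[ 5.169e+02 -3.000e-01  1.044e+02] [[ 0.005  0.234  0.972]
 [ 0.005  0.972 -0.234]
 [-1.     0.006  0.004]] [-0.47138385  0.58515228  0.25754834] 84.3046674118948
```

View pics/w16.png

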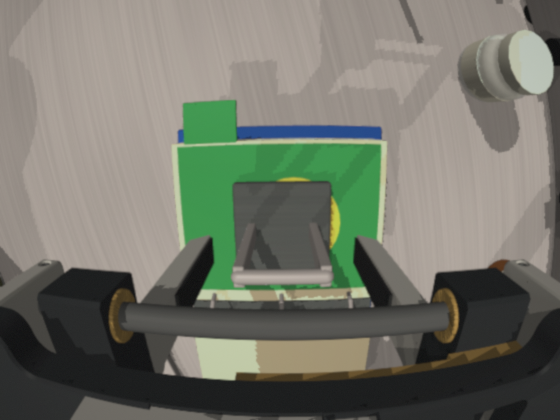

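>>> play_rows(motion=[0, 0, 0, -0.01, 0, 0, -1, 0, 0, 0, -0.02, 0, 0, -1, 0, 0, 0, -0.03, 0, 0, -1, 0, 0, 0, -0.04, 0, 0, -1, 0, 0, 0, -0.04, 0, 0, -1, 0, 0, 0, -0.03, -0.03, -0.02, -1, 0, 0, 0, 0, 0.03, -0.04, -1, 0, 0, 0, 0, 0.04, -0.02, -1, 0, 0, 0, 0, 0.04, -0.02, -1, 0, 0, 0, 0, 0.04, 0, -1, 0, 0, 0, 0, 0.04, 0, -1, 0, 0, 0, 0, 0.04, 0, -1, 0, 0, 0, 0, 0, 0, -1, 0, 0, 0, 0, 0, 0, -1])

```text
clock: 23.1
eef_pos: [462.9, 221.1, 294.0]
eef_rot: [0.695, 1.554, 0.451]
wrist_force: [0.2, -0.4, -0.2]
finger_gap: 94.1
```

```bash
python3 - <<'E'
from kin import *
p,M,s=cur(); print(p.round(1),s['wrist_force'],s['clock'])
for c in ['top','scene']:
    P=camera_params(c); im,d=camera(c)
    for n in ['weight','weight_bar','left_middle','butter','keeper','tongs','turner','oil','salt']:
        rr=place_of(c,n); print(c,n,[(round(q['conf'],2),np.round(toworld(P,q['at']),1).tolist()) for q in rr])
    cv2.imwrite('pics/%s17.png'%c,cv2.resize(im[120:270,200:400],None,fx=4,fy=4))
E
```

```text
[462.9 221.1 294. ] [ 0.17126519 -0.35104533 -0.2266244 ] 23.1
top weight [(0.87, [513.8, 0.6, 53.3]), (0.59, [497.7, -76.4, 47.3]), (0.58, [769.1, 249.2, 0.7])]
top weight_bar [(0.81, [768.7, 250.9, 83.7]), (0.63, [513.9, -1.6, 130.5]), (0.48, [633.2, 356.7, -3.0])]
top left_middle [(0.91, [512.6, 0.1, 53.9]), (0.51, [509.5, -616.1, -0.5])]
top butter [(0.86, [673.4, -415.7, -3.0])]
top keeper [(0.91, [334.2, 453.5, 2.5])]
top tongs [(0.88, [326.7, -213.0, 5.7])]
top turner [(0.77, [512.8, -615.1, -0.2])]
top oil [(0.63, [733.8, -142.3, -0.8])]
top salt [(0.77, [734.8, 85.2, -1.5])]
scene weight [(0.86, [773.0, 247.9, -4.7]), (0.72, [514.7, -0.2, 50.6]), (0.61, [511.8, -614.0, -4.4])]
scene weight_bar [(0.87, [515.7, 0.0, 131.1]), (0.59, [769.9, 248.9, 87.0])]
scene left_middle [(0.85, [516.8, -1.0, 48.7]), (0.2, [324.0, -211.2, -3.9])]
scene butter [(0.65, [670.8, -417.9, -3.9])]
scene keeper [(0.76, [340.2, 451.0, -1.5]), (0.36, [636.5, 362.3, 0.2])]
scene tongs [(0.7, [323.6, -215.5, 0.5])]
scene turner [(0.69, [511.4, -614.4, -5.8])]
scene oil [(0.73, [741.7, -145.3, -3.8])]
scene salt [(0.79, [737.2, 85.2, -3.1])]
```

View pics/scene17.png

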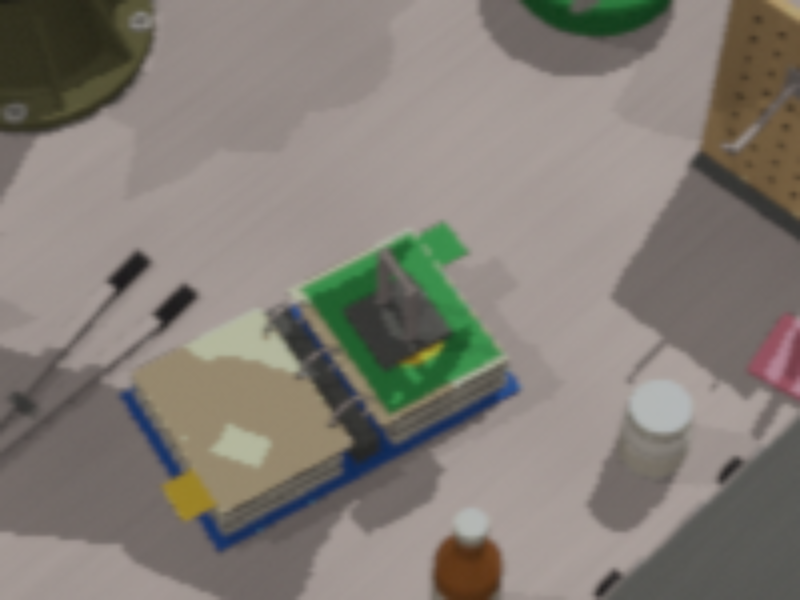

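View pics/top17.png

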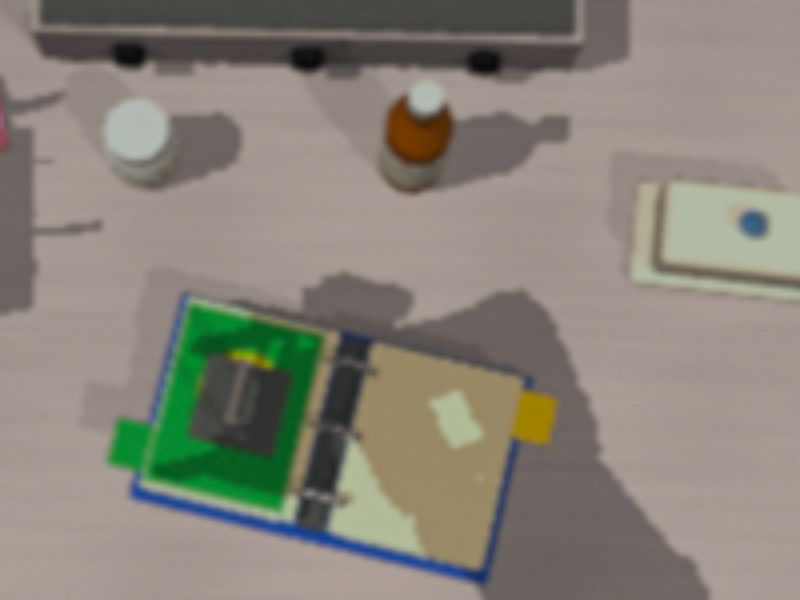

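The weight stands upright on the middle of the turned card, the yellow-tabbed card is still flat on the right, and no bystander has moved. I'll hand in.

```bash
python3 -c "
from cell import *
print(sign_off())"
```

```text
the job is handed in; nothing more can be done
None
```

I turned the green-tabbed card onto the left half, and the steel weight now stands upright, handle up, on the middle of it. I handed the job in at about 23 s of the 62 s allowed. The sign-off gave no verdict.

- **Card:** I lifted it from under its tab with the shut fingers and pushed it past upright, and it fell flat by itself. The last pictures show its green face lying flat on the left. The yellow-tabbed card is still on the right half.
- **Weight:** I gripped it by both legs, lifted it about 45 mm to clear the hook tip, drew it away from the board and set it down slowly. The last measurements put its foot at about (514, 0) mm and the middle of the card at about (515, 0) mm, so it is within about 4 mm. Its height is 51–53 mm against the 51.5 mm wanted.
- **Set-down force:** The wrist read 15 N upward at first contact. I eased off 1 mm and lowered it again before opening the fingers.
- **Bystanders:** They measured within about 7 mm of where they started, which is about the noise of the measurement.
- **Robot:** The gripper was open and well clear of everything when I handed in.

One early tilt of the tool ran the last joint up to its range limit (measured -2.553, limit -2.55). I moved it away from there and used a different tool angle.

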